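# Load the stamping die, set the regulator to its marker and lock it

## Robot

A 7-joint arm with a two-finger parallel gripper is mounted at the origin on the work surface. World frame = base frame: x ahead of the robot, y to its left, z up, the work surface at z = 0. Lengths are in m, angles in rad, forces in N, time in s.
With the tool pointing down it reaches from about 0.425 to 0.925 m from the base axis. Payload 6.8 kg.
Tool frame: the origin (TCP) lies at the centre of the arm's flange, where the gripper is bolted on; the fingertips stand 173 mm ahead of it and the grasp point (between the pads) lies 155 mm ahead of it (r.hold_point_z is the distance from the TCP to the grasp point, in m); z points along the fingers, x is the direction in which the jaws open and shut, and the axes are right-handed (so a half turn about z gives the same grasp; the last joint's range is limited). The gripper opens to 85 mm and grips with 20 to 120 N. Pads are 22 mm wide; open, the fingers measure 114 mm over their backs; the gripper's body (76 mm by 85 mm) begins 54 mm behind the grasp point. The pads swing forward as they close: fully open they stand 13 mm farther back than shut.
Start: joints at [1.113, 0.477, 0.022, 1.555, -0.011, 1.109, -0.083], TCP at [0.231, -0.634, 0.405] pointing down, gripper open.
Joint ranges: [-2.96, 2.96], [-0.34, 2.1], [-1.41, 1.46], [0.24, 2.44], [-1.37, 4.51], [0.17, 1.92], [-2.96, 2.96]. Speed limits (rad/s): [2.39, 2.39, 3.14, 3.14, 3.14, 3.14, 3.14].

## Interface

Orientations are given as a rotation vector (axis times angle).
In Python, from bench import r gives the robot as it stands.
- The arm moves only by the tool apply_moves, never from a script. Its arguments are lists of equal length, an entry for each row: "dp": the shift along the tool's x, y, z scaled (see below), a list of three; "twist": the turn, a rotation vector about the tool's x, y, z scaled (see below), a list of three; "jaw": the closure in counts, from 0 (fully open) to 255 (shut). In form: {"dp": [[x, y, z], ...], "twist": [[rx, ry, rz], ...], "jaw": [jaw, ...]}. A call has 1 to 20 rows; each row shifts and turns the pose as measured when the row begins, along the tool's axes as they then stand; what a row does not reach is not made up. The controller multiplies each number of a shift by 12 cm and each number of a turn by 120 degrees. A row lasts 1/10 s, in which the tool goes at most 50 mm and 8.59 degrees, less where a joint would pass 70% of its speed; a pose out of reach is approached as far as the arm can. A call with a number of a shift or a turn outside -1 to 1 is refused whole. A call with a gripper value outside its range is refused whole. The fingers move at their own pace and stop on an object; "grip_force" is the grip in N (left out, the last holds). Time passes only in rows, so rows that do not move let the fingers close. It gives the time, the measured TCP pose, the force and the opening at its end, in the units of the state.
- r.get_obs(): the state, without advancing time (a new reading comes with each control period).
- r.grab_frame(name): name is "scene" or "side" or "wrist"; returns a dict with "color" (420x560x3 uint8, red, green, blue), "z_map" (420x560 float32, m along the optical axis (not along the pixel's ray), 0 where there is no reading), "intrinsics" (3x3 intrinsics, pixels), "R" (3x3) and "t" (3): a world point X has camera coordinates R X + t; the wrist camera has in their place "hand_eye" (4x4, takes a point from camera to tool coordinates, whose origin is the TCP and whose axes are the tool frame's). Camera axes: x right, y down, z forward; pixel columns grow to the right and rows downward; lengths in m; the calibration is good to about 2 mm. A picture is of the moment at which its call begins: read the wrist's pose just before it.
- r.hand_in(): hands the job in, once; it reports no verdict.
The state is a dict: "clock": time; "joints": joint angles; "qvel": joint speeds; "tau": joint torques, N m; "tcp_pos": TCP position; "orientation": TCP orientation; "contact_force": force on the tool from outside, world axes, zero at the start; "moment": the same for the moment, N m; "grip_width": finger opening in m.
Only numpy, scipy, OpenCV 4.12 (cv2) and the standard library are available. Lean on these libraries where they do the work, as an engineer would, in place of code of your own. Each camera call takes 0.05 s, during which the arm holds its last target.

## Task

Get the stamping job ready: first lay the rectangular brass blank fully home in the die whose recess matches its outline and let go of it. Then turn the regulator knob on the sloping panel until its pointed nose lines up with the raised tab on the ring around it, leaving that ring as it is, and then slide the metal cover all the way over the knob to lock the setting. Leave the other things on the table where they are.

Things in the scene. Friction and masses are not known exactly. Their poses are not given: they have to be found in the camera images.
- blank: Rectangular brass blank, 90 x 44 x 20 mm, 0.22 kg, lying loose and flat on the table. Origin: centre of its underside; x along its 90 mm length, y across its 44 mm width, z up.
- rect_die: Fixed steel die block, 125 (x) x 85 (y) x 30 (z) mm, with the rectangular recess in its top, 93 (x) x 47 (y) mm and 8 mm deep with a 2 mm chamfer at its mouth. A seated blank stands 12 mm proud of the block. Origin: centre of its underside. It may change places with the round die.
- rect_die_hole0 (a point): Centre of the mouth of the rectangular recess, level with the block's top, axes as the block's; the recess floor is 8 mm below.
- round_die: Fixed die block of the same size, with a round recess 63 mm across and 8 mm deep: not the one for this blank. Origin: centre of its underside.
- panel: Sloping face of the fixed white control box, 190 (up the slope) x 270 mm, at 25 degrees to the table, facing the robot. Origin: on the face, at mid width, 180 mm above the table; x up the slope (away from the robot), y to the left along the face, z out of the face (knob axis). Knob and ring centre at y = -55 mm. Guide strips 6 mm high run along y at x = -56 and +56 mm.
- knob (a joint): Turn of the black bar knob (rad, 0 to 2.4), growing clockwise as seen facing the panel. The nose points at the angle 1.2 - value, counted counter-clockwise from the panel's x axis. Knob: 60 mm disc under a grip bar 17 mm thick, 56 mm long plus a pointed nose at one end, its top 47 mm above the panel.
- knob_grip (a point): On the knob's axis, 32 mm above the panel: where to grip the bar. x along the bar towards the nose, z out of the panel.
- knob_nose (a point): Tip of the knob's pointed nose, 36 mm from its axis, 32 mm above the panel; x points outward along the nose.
- marker (a joint): Turn of the flat aluminium marker ring (94 mm diameter, 3 mm thick) around the knob, counted just like the knob's: the knob is at the mark when both values are equal. It is stiff and stays as it is.
- marker_tab (a point): Top of the ring's raised black tab (8 x 8 mm, standing 15 mm above the panel), 42.5 mm from the knob's axis; x points outward from the axis.
- lock (a joint): Travel of the sliding lock cover (m): 0 parked to the left of the knob, 0.12 fully over the knob; it moves towards the panel's -y and stays where it is left. Needs about 3 N.
- lock_grip (a point): On the black grip fin on the cover, 75 mm above the panel (21 mm above the roof); axes as the panel's. Fin: 14 mm thick (y), 60 mm long (x), top 86 mm above the panel. Aluminium cover: 104 (x) by 102 mm (y), centred under the fin, roof 54 mm above the panel, open below and towards the knob.
- round_blank: Bystander: loose brass disc, 56 mm diameter, 20 mm thick. Origin: centre of its underside.
- wrench: Bystander: steel wrench, 180 mm long, lying behind the dies. Origin: centre of its underside.
- bottle: Bystander: white bottle, 56 mm diameter, 150 mm tall, right of the dies. Origin: centre of its underside.
- brush: Bystander: brush with wooden handle, 200 mm long, lying near the robot on its left. Origin: centre of its underside.
- cup: Bystander: steel cup, 72 mm diameter, 90 mm tall, at the left. Origin: centre of its underside.
Things that resemble listed ones, but are neither listed nor needed, are in the scene too. Leave any orange or white look-alike of the blank alone.

How it is judged:
On the way, in this order (a step that is already met when the one before it is completed fails the run):
1. the rectangular blank lies fully home in the rectangular recess, let go (horizontal distance between blank and rect_die_hole0 below 0.004 m and z of blank in the frame of rect_die_hole0 below -0.006 m and angle between blank's own z axis and vertical below 0.06 rad and angle between the x axis of blank and the x axis of rect_die, either way round below 0.08 rad and contact force between the fingers and blank below 0.3 N), for 0.2 s.
2. the knob's nose is at the ring's tab, with the cover still away from the knob (angle between the x axis of knob_nose and the x axis of marker_tab, either way round below 0.1 rad and value of joint lock below 0.04 m), for 0.3 s.
3. the cover is fully over the knob (value of joint lock above 0.114 m), for 0.2 s.
At the end, for the whole second after the job is handed in: The blank lies at rest in the rectangular recess (within 4 mm of its centre, at least 6 mm below its mouth, level to 0.06 rad, aligned to 0.08 rad), the knob's nose is within 0.10 rad of the ring's tab, and the cover is over the knob to within 6 mm of its full 120 mm travel (horizontal distance between blank and rect_die_hole0 below 0.004 m and z of blank in the frame of rect_die_hole0 below -0.006 m and angle between blank's own z axis and vertical below 0.06 rad and angle between the x axis of blank and the x axis of rect_die, either way round below 0.08 rad and linear speed of blank below 0.01 m/s and angle between the x axis of knob_nose and the x axis of marker_tab, either way round below 0.1 rad and value of joint lock above 0.114 m); the robot touches nothing.
It fails at once if a bystander (round blank, wrench, bottle, brush or cup) is moved by more than 30 mm (distance of any of round_blank, wrench, bottle, brush, cup from where it was at the start of the episode above 0.03 m).
It fails at once if the marker ring is turned (its tab moves by more than 4 mm) (distance of marker_tab from where it was at the start of the episode above 0.004 m).
It also fails if it takes over 66 s, if anything falls off the work surface, if the arm or the gripper's body presses on something with over 40 N, if the wrist force passes 120 N, or if a joint passes its speed limit or range.

## Working session

There is one attempt and no reset: what is moved stays moved. The work goes in short steps, Python scripts to look and compute and a tool call to move; the robot and the scene stay as the last step left them, time stands still between calls to the robot, and variables do not carry over. Pictures are saved under pics/ and viewed, and the job is handed in when it is done.

Besides the shell and the picture viewer there is one more tool, called after ">>>" as name(argument=value, ...) on one line, values as JSON. apply_moves: Moves the arm, as the interface text tells. Shifts and turns lie within -1 to 1; 1 stands for 12 cm of shift or 120 degrees of turn. Its arguments: {"type":"object","properties":{"dp":{"type":"array"},"twist":{"type":"array"},"jaw":{"type":"array"},"grip_force":{"type":"number"}},"required":["dp","twist","jaw"]}

```bash
ls; mkdir -p pics; python3 - <<'E'
from bench import r
import cv2,numpy as np
o=r.get_obs();print(o)
for n in ["scene","side"]:
    f=r.grab_frame(n);cv2.imwrite(f"pics/{n}0.png",f["color"][:,:,::-1]);np.savez(f"pics/{n}0.npz",**f)
    print(n,f["intrinsics"],f["R"],f["t"])
E
```

```text
pics
{'clock': 0.0, 'joints': array([ 1.11291024,  0.47777817,  0.02234267,  1.55645156, -0.01148771,
        1.10928344, -0.08309505]), 'qvel': array([-0.00164877,  0.00164973, -0.00154309,  0.00010624,  0.00075563,
       -0.00050777, -0.00086332]), 'tau': array([ 1.17112268e-03, -5.96446788e+01,  1.60819005e+00, -2.81194353e+01,
        1.23627449e-02,  9.36535449e-03, -1.71116454e-05]), 'tcp_pos': array([ 0.23123067, -0.63386478,  0.40374015]), 'orientation': array([-2.57337463e+00,  1.80045917e+00,  2.42886914e-03]), 'contact_force': array([-0.2837443 ,  0.96346382,  0.62901722]), 'moment': array([-0.05120578,  0.02064955,  0.05667076]), 'grip_width': 0.08533420477001838}
scene [[544.54769136   0.         278.49819147]
 [  0.         544.54769136 205.78819334]
 [  0.           0.           1.        ]] [[-0.71409509  0.70002595  0.00564571]
 [ 0.54407482  0.56004836 -0.62476269]
 [-0.44051196 -0.44306828 -0.78079428]] [ 0.3628867  -0.18969249  1.80381252]
side [[439.62937302   0.         287.57956888]
 [  0.         439.62937302 207.63165625]
 [  0.           0.           1.        ]] [[-0.79844169 -0.60205974 -0.00386457]
 [-0.32565796  0.4372632  -0.83830053]
 [ 0.50639683 -0.66807557 -0.54519472]] [0.43448241 0.30971741 1.24320072]
```

View pics/scene0.png

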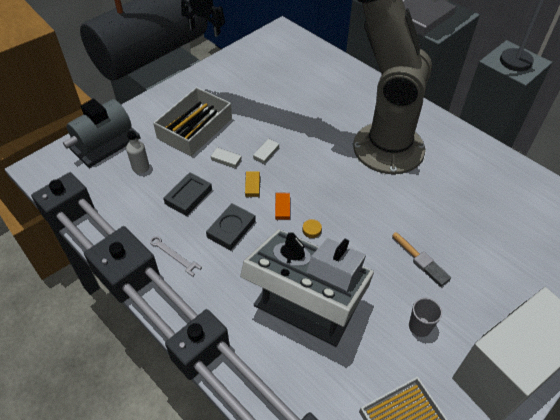

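View pics/side0.png

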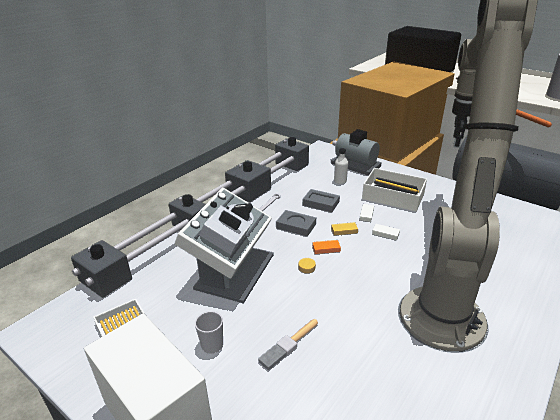

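Scene view: the brass rectangle is at (252,183). Look-alikes are the orange block (283,205), the white blocks (226,157) and (266,150), and the brass disc (312,228). The rectangular die is at (188,193), the round die at (231,226), and the knob at (293,247) with its cover at (338,262). I choose the brass one at (252,183) and check it in close crops.

```bash
python3 - <<'E'
import cv2
a=cv2.imread("pics/scene0.png")
c=cv2.resize(a[135:255,150:320],None,fx=4.6,fy=4.6,interpolation=cv2.INTER_CUBIC);cv2.imwrite("pics/c1.png",c)
c=cv2.resize(a[220:320,235:380],None,fx=5.5,fy=5.5,interpolation=cv2.INTER_CUBIC);cv2.imwrite("pics/c2.png",c)
E
```

```text
(no output)
```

View pics/c1.png

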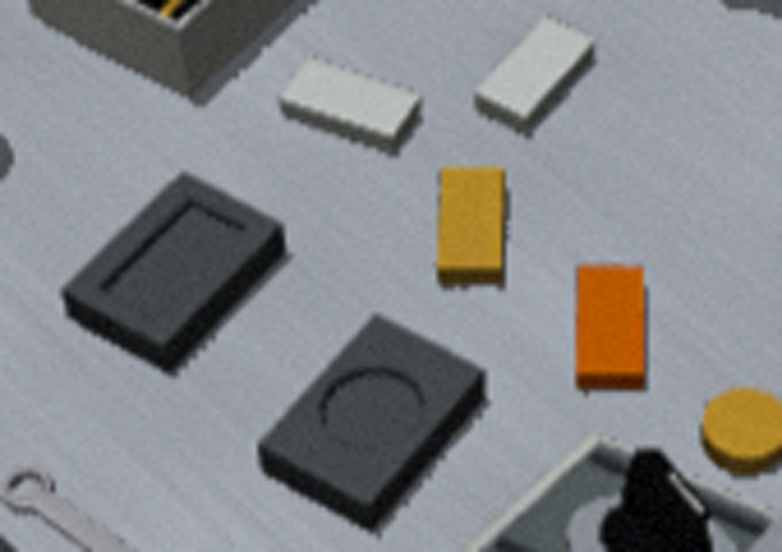

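View pics/c2.png

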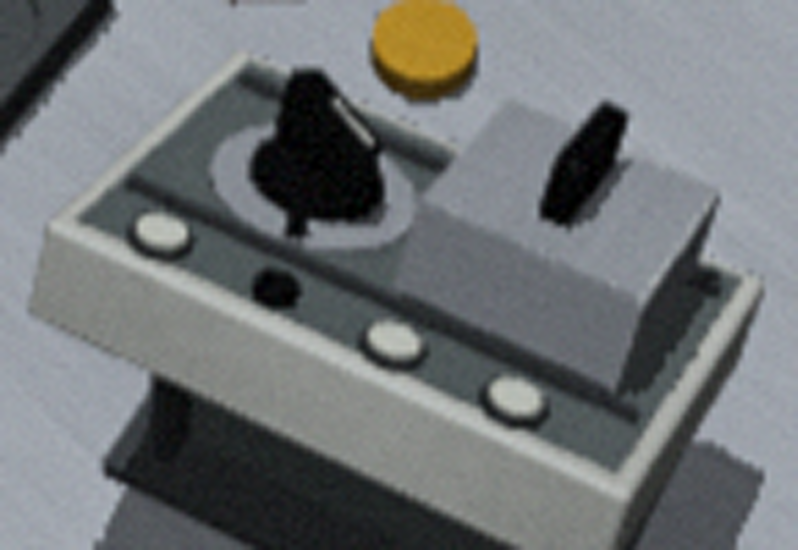

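Crop 1: the block at crop (471,222) is brass, rectangular and flat, and the die with the rectangular recess is at (175,270). Crop 2: the knob is at (320,150), the tab at (297,225) in front of it, and the fin at (585,160). Next I measure.

```bash
cat > h.py <<'E'
import numpy as np,cv2
from scipy.spatial.transform import Rotation as Ro
def cloud(f,Twc=None):
    z=f["z_map"];K=f["intrinsics"];h,w=z.shape
    u,v=np.meshgrid(np.arange(w),np.arange(h))
    P=np.stack([(u-K[0,2])/K[0,0]*z,(v-K[1,2])/K[1,1]*z,z],-1)
    if Twc is None: W=(P-f["t"])@f["R"]
    else: W=P@Twc[:3,:3].T+Twc[:3,3]
    W[z<=0]=np.nan
    return W
def tcp(o):
    T=np.eye(4);T[:3,:3]=Ro.from_rotvec(o["orientation"]).as_matrix();T[:3,3]=o["tcp_pos"];return T
def rect(pts):
    (c,s,a)=cv2.minAreaRect((pts*1000).astype(np.float32)); 
    if s[0]<s[1]: s=s[::-1];a+=90
    return np.array(c)/1000,s,((a+90)%180)-90
E
python3 - <<'E'
from h import *
for n,boxes in [("scene",dict(blank=(235,165,270,205),rdie=(155,165,220,220),odie=(200,200,262,250),orange=(270,185,297,222))),("side",dict(blank=(328,215,362,240),rdie=(298,185,345,215),odie=(272,203,320,238),orange=(308,236,345,256)))]:
    f=dict(np.load(f"pics/{n}0.npz"));W=cloud(f)
    for k,(a,b,c,d) in boxes.items():
        P=W[b:d,a:c].reshape(-1,3);z=P[:,2]
        lo,hi=(0.014,.026) if k in("blank","orange") else (.025,.035)
        m=(z>lo)&(z<hi);Q=P[m]
        # largest cluster approx
        med=np.median(Q,0);Q=Q[np.linalg.norm(Q-med,axis=1)<.09]
        print(n,k,m.sum(),np.median(Q[:,2]),*rect(Q[:,:2]))
    # table z
    P=W.reshape(-1,3);m=(abs(P[:,2])<.02)&(P[:,0]>.4)&(P[:,0]<.6)&(abs(P[:,1])<.1);print("table",np.median(P[m,2]))
E
```

```text
scene blank 310 0.021350670500761115 [ 0.43519135 -0.19157587] (97.3673324584961, 43.46929931640625) 46.694908142089844
scene rdie 644 0.030355164842536354 [ 0.60312506 -0.29605951] (130.82505798339844, 90.89445495605469) 13.60864543914795
scene odie 797 0.030632258048965532 [ 0.59080841 -0.11311032] (131.4771728515625, 89.0134048461914) 13.203533172607422
scene orange 334 0.021406610749452725 [ 0.43128    -0.06391974] (93.03628540039062, 42.37480163574219) 44.92192840576172
table 0.0025068355507382742
side blank 211 0.019517061231644556 [ 0.43498492 -0.19399611] (89.78404235839844, 54.2361946105957) 46.12760925292969
side rdie 282 0.029492835837336924 [ 0.60346387 -0.2957243 ] (128.15052795410156, 94.5385513305664) 12.833457946777344
side odie 383 0.02951554245102277 [ 0.59258551 -0.11391089] (127.02456665039062, 93.88542175292969) 12.029149055480957
side orange 248 0.019478834618074765 [ 0.42968558 -0.0644005 ] (91.48763275146484, 51.87232208251953) 49.476097106933594
table 0.0008377085273424702
```

```bash
cat >> h.py <<'E'
def plan(p,R=None):
    "print: shift in present tool axes (m & units), turn needed (rotvec tool axes deg & units), then shift after turn"
    from bench import r
    o=r.get_obs();T=tcp(o);d=np.array(p)-T[:3,3]
    print("t %.2f pos"%o["clock"],T[:3,3].round(4),"F",o["contact_force"].round(1),"w %.4f"%o["grip_width"])
    print("shift now-axes m",(T[:3,:3].T@d).round(4),"units",(T[:3,:3].T@d/.12).round(3))
    if R is not None:
        rv=Ro.from_matrix(T[:3,:3].T@R).as_rotvec(degrees=True);print("turn deg",rv.round(2),"units",(rv/120).round(4),"after-turn shift units",(R.T@d/.12).round(4))
def down(yaw):
    "tool z down, tool x at world yaw deg"
    a=np.radians(yaw);x=np.array([np.cos(a),np.sin(a),0]);z=np.array([0,0,-1.]);return np.stack([x,np.cross(z,x),z],1)
E
python3 - <<'E'
from h import *
from bench import r
o=r.get_obs();T=tcp(o);print(T.round(3))
f=r.grab_frame("wrist");print(f["hand_eye"].round(4),f["intrinsics"].round(1))
cv2.imwrite("pics/w0.png",f["color"][:,:,::-1])
for y in(-44,136): plan([.435,-.192,.33],down(y))
E
```

```text
[[ 0.343 -0.939 -0.001  0.231]
 [-0.939 -0.343  0.002 -0.634]
 [-0.002  0.    -1.     0.404]
 [ 0.     0.     0.     1.   ]]
[[ 1.000e+00  1.300e-03 -1.600e-03  1.000e-04]
 [-8.000e-04  9.562e-01  2.928e-01 -7.520e-02]
 [ 1.900e-03 -2.928e-01  9.562e-01  3.040e-02]
 [ 0.000e+00  0.000e+00  0.000e+00  1.000e+00]] [[356.8   0.  277.8]
 [  0.  356.8 204.9]
 [  0.    0.    1. ]]
t 0.15 pos [ 0.2312 -0.634   0.4039] F [ 0.6  0.3 -0.6] w 0.0858
shift now-axes m [-0.3453 -0.3429  0.0744] units [-2.877 -2.857  0.62 ]
turn deg [-1.000e-02  8.000e-02 -2.596e+01] units [-1.000e-04  7.000e-04 -2.163e-01] after-turn shift units [-1.3369 -3.8289  0.616 ]
t 0.15 pos [ 0.2312 -0.634   0.4039] F [ 0.6  0.3 -0.6] w 0.0858
shift now-axes m [-0.3453 -0.3429  0.0744] units [-2.877 -2.857  0.62 ]
turn deg [1.1000e-01 1.0000e-02 1.5404e+02] units [9.0000e-04 1.0000e-04 1.2837e+00] after-turn shift units [1.3369 3.8289 0.616 ]
```

View pics/w0.png

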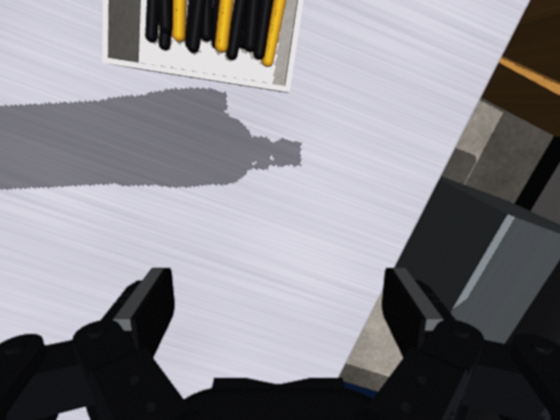

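Wrist view: the tray is at the top, with the table and both fingers at (150,310) and (410,310). Moving over the blank.

>>> apply_moves(dp=[[0, 0, 0], [0, 0, 0], [0, 0, 0], [0, 0, 0], [-0.13, -0.38, 0], [-0.13, -0.38, 0], [-0.13, -0.38, 0], [-0.13, -0.38, 0], [-0.13, -0.38, 0], [-0.13, -0.38, 0], [-0.13, -0.38, 0], [-0.13, -0.38, 0], [-0.13, -0.38, 0], [-0.13, -0.38, 0], [0, 0, 0], [0, 0, 0]], twist=[[0, 0, -0.07], [0, 0, -0.07], [0, 0, -0.07], [0, 0, -0.01], [0, 0, 0], [0, 0, 0], [0, 0, 0], [0, 0, 0], [0, 0, 0], [0, 0, 0], [0, 0, 0], [0, 0, 0], [0, 0, 0], [0, 0, 0], [0, 0, 0], [0, 0, 0]], jaw=[0, 0, 0, 0, 0, 0, 0, 0, 0, 0, 0, 0, 0, 0, 0, 0], grip_force=40)

```text
clock: 1.75
tcp_pos: [0.4383, -0.1804, 0.4014]
orientation: [-2.898, 1.206, 0.003]
contact_force: [-0.5, -0.6, 0.6]
grip_width: 0.0855
```

```bash
python3 - <<'E'
from h import *
from bench import r
plan([.435,-.192,.33],down(-44))
o=r.get_obs();T=tcp(o)
f=r.grab_frame("wrist");np.savez("pics/w1.npz",T=T,**f)
cv2.imwrite("pics/w1.png",f["color"][:,:,::-1])
W=cloud(f,T@f["hand_eye"])
P=W.reshape(-1,3);C=f["color"].reshape(-1,3).astype(int)
m=(C[:,0]-C[:,2]>70)&(P[:,2]>.013)&(P[:,2]<.027)&(np.hypot(P[:,0]-.435,P[:,1]+.192)<.065)
print(m.sum(),np.median(P[m,2]),rect(P[m,:2]))
E
```

```text
t 1.75 pos [ 0.4383 -0.1804  0.4014] F [-0.5 -0.6  0.6] w 0.0855
shift now-axes m [0.0062 0.0106 0.0713] units [0.051 0.089 0.594]
turn deg [-0.09  0.17 -1.21] units [-0.0008  0.0014 -0.01  ] after-turn shift units [0.0476 0.0887 0.5947]
3639 0.02019871193891748 (array([ 0.4361615 , -0.19139029]), (89.77708435058594, 43.20943832397461), 45.14604568481445)
```

View pics/w1.png

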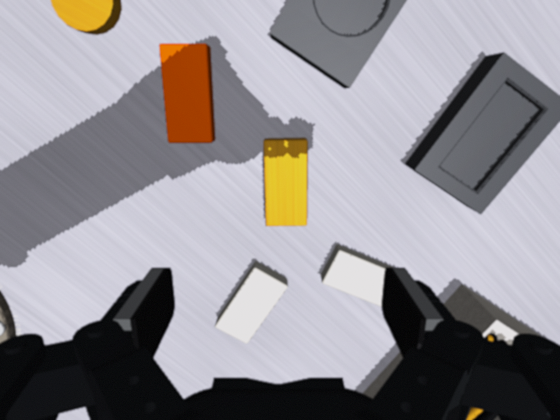

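Wrist view: the brass blank is at (286,182), square to the jaws. The orange block (188,93) and white blocks (250,300) and (355,270) stay clear of the fingers. The measured centre is (0.4362, -0.1914) at 45.1°, so I descend.

```bash
python3 - <<'E'
from h import *
plan([.4362,-.1914,.183],down(-44.9))
E
```

```text
t 1.80 pos [ 0.4384 -0.1802  0.4014] F [-0.4 -0.3  0.1] w 0.0853
shift now-axes m [0.0071 0.01   0.2184] units [0.059 0.083 1.82 ]
turn deg [-0.14  0.18 -0.29] units [-0.0011  0.0015 -0.0024] after-turn shift units [0.053  0.0794 1.8204]
```

>>> apply_moves(dp=[[0.053, 0.08, 0.3], [0, 0, 0.38], [0, 0, 0.38], [0, 0, 0.35], [0, 0, 0.2], [0, 0, 0], [0, 0, 0]], twist=[[-0.001, 0.0015, -0.002], [0, 0, 0], [0, 0, 0], [0, 0, 0], [0, 0, 0], [0, 0, 0], [0, 0, 0]], jaw=[0, 0, 0, 0, 0, 0, 0])

```text
clock: 2.5
tcp_pos: [0.4347, -0.2027, 0.2041]
orientation: [2.883, -1.237, 0.011]
contact_force: [0.8, -0.4, 0.4]
grip_width: 0.0855
```

```bash
python3 - <<'E'
from h import *
from bench import r
plan([.4362,-.1914,.183],down(-44.9))
f=r.grab_frame("wrist")
cv2.imwrite("pics/w2.png",f["color"][:,:,::-1])
E
```

```text
t 2.50 pos [ 0.4347 -0.2027  0.2041] F [ 0.8 -0.4  0.4] w 0.0855
shift now-axes m [-0.0074 -0.0089  0.021 ] units [-0.061 -0.074  0.175]
turn deg [ 0.07 -0.46 -1.55] units [ 0.0005 -0.0038 -0.0129] after-turn shift units [-0.058  -0.0756  0.1758]
```

View pics/w2.png

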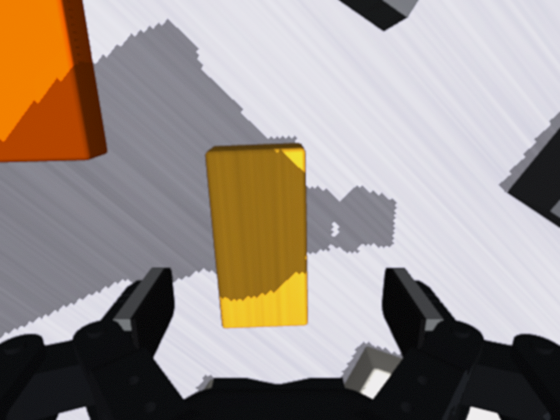

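```bash
python3 - <<'E'
from h import *
f=dict(np.load("pics/w1.npz"));W=cloud(f,f["T"]@f["hand_eye"])
R=down(-44.9)
for u,v in [(340,247),(384,260),(323,277),(370,300),(259,264),(286,283)]:
    print((u,v),(R.T@(W[v,u]-np.array([.4362,-.1914,0]))).round(3))
E
```

```text
(340, 247) [ 0.06   0.073 -0.012]
(384, 260) [0.113 0.094 0.   ]
(323, 277) [ 0.042  0.106 -0.018]
(370, 300) [ 0.095  0.133 -0.02 ]
(259, 264) [-0.029  0.095 -0.007]
(286, 283) [ 0.001  0.115 -0.015]
```

>>> apply_moves(dp=[[-0.058, -0.0756, 0], [0, 0, 0], [0, 0, 0]], twist=[[0, -0.0038, -0.0129], [0, 0, 0], [0, 0, 0]], jaw=[0, 0, 0])

```text
clock: 2.85
tcp_pos: [0.438, -0.1916, 0.2081]
orientation: [2.903, -1.199, 0.01]
contact_force: [-0.1, -0.2, 0.0]
grip_width: 0.0857
```

```bash
python3 - <<'E'
from h import *
plan([.4362,-.1914,.183],down(-44.9))
E
```

```text
t 2.85 pos [ 0.438  -0.1916  0.2081] F [-0.1 -0.2  0. ] w 0.0857
shift now-axes m [-0.0015  0.0012  0.0251] units [-0.013  0.01   0.209]
turn deg [-0.09 -0.36  0.02] units [-0.0007 -0.003   0.0002] after-turn shift units [-0.0115  0.0093  0.2092]
```

>>> apply_moves(dp=[[-0.0115, 0.009, 0.05], [0, 0, 0.06], [0, 0, 0.06], [0, 0, 0.04], [0, 0, 0]], twist=[[0, -0.003, 0], [0, 0, 0], [0, 0, 0], [0, 0, 0], [0, 0, 0]], jaw=[0, 0, 0, 0, 0])

```text
clock: 3.35
tcp_pos: [0.4366, -0.1915, 0.1818]
orientation: [-2.902, 1.198, -0.004]
contact_force: [-0.6, -0.4, -0.3]
grip_width: 0.0856
```

```bash
python3 - <<'E'
from h import *
plan([.4362,-.1914,.183],down(-44.9))
E
```

```text
t 3.35 pos [ 0.4366 -0.1915  0.1818] F [-0.6 -0.4 -0.3] w 0.0856
shift now-axes m [-0.0003  0.0002 -0.0012] units [-0.003  0.002 -0.01 ]
turn deg [-0.13 -0.1   0.03] units [-0.0011 -0.0008  0.0002] after-turn shift units [-0.0026  0.0019 -0.01  ]
```

Well placed. Now close.

>>> apply_moves(dp=[[0, 0, -0.01], [0, 0, 0], [0, 0, 0], [0, 0, 0], [0, 0, 0], [0, 0, 0], [0, 0, 0], [0, 0, 0]], twist=[[0, 0, 0], [0, 0, 0], [0, 0, 0], [0, 0, 0], [0, 0, 0], [0, 0, 0], [0, 0, 0], [0, 0, 0]], jaw=[255, 255, 255, 255, 255, 255, 255, 255], grip_force=60)

```text
clock: 4.15
tcp_pos: [0.4364, -0.1914, 0.1831]
orientation: [-2.903, 1.199, -0.003]
contact_force: [-0.0, 0.7, -0.8]
grip_width: 0.0422
```

```bash
python3 - <<'E'
from h import *
from bench import r
plan([.4362,-.1914,.183],down(-44.9))
f=r.grab_frame("wrist")
cv2.imwrite("pics/w3.png",f["color"][:,:,::-1])
E
```

```text
t 4.15 pos [ 0.4364 -0.1914  0.1831] F [-0.   0.7 -0.8] w 0.0422
shift now-axes m [-0.0002  0.0001  0.0001] units [-0.001  0.001  0.001]
turn deg [-0.11 -0.07  0.03] units [-0.0009 -0.0006  0.0002] after-turn shift units [-0.0013  0.001   0.0008]
```

View pics/w3.png

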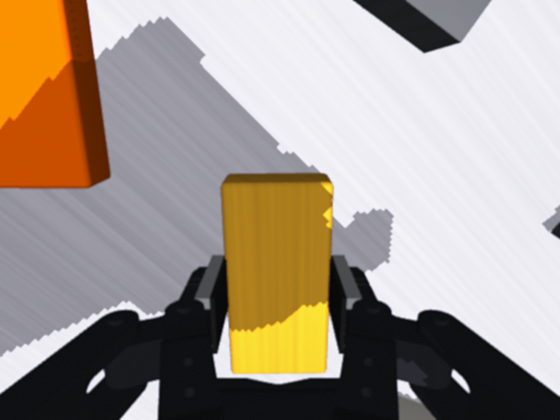

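Wrist view: the blank sits between both pads (edges at columns 222 and 332, width 42 mm measured). I lift, turn 32° and move to a spot that shows the die.

>>> apply_moves(dp=[[0, 0, -0.2], [0, 0, -0.35], [0, 0, -0.35], [0, 0, -0.2], [0, 0, 0], [0, 0, 0], [0, 0, 0], [0, 0, 0], [0, 0, 0]], twist=[[0, 0, 0], [0, 0, 0], [0, 0, 0], [0, 0, 0], [0, 0, 0.067], [0, 0, 0.067], [0, 0, 0.067], [0, 0, 0.067], [0, 0, 0]], jaw=[255, 255, 255, 255, 255, 255, 255, 255, 255])

```text
clock: 5.1
tcp_pos: [0.4345, -0.1913, 0.3192]
orientation: [-2.437, 1.981, 0.003]
contact_force: [0.2, 0.5, -1.9]
grip_width: 0.0419
```

```bash
python3 - <<'E'
from h import *
plan([.70,-.273,.33],down(-77))
E
```

```text
t 5.10 pos [ 0.4345 -0.1913  0.3192] F [ 0.2  0.5 -1.9] w 0.0419
shift now-axes m [ 0.1341 -0.2432 -0.0112] units [ 1.118 -2.027 -0.094]
turn deg [ 0.04  0.13 -1.23] units [ 0.0003  0.0011 -0.0102] after-turn shift units [ 1.161  -2.0027 -0.0897]
```

>>> apply_moves(dp=[[0.1, -0.2, -0.04], [0.2, -0.34, -0.03], [0.2, -0.34, -0.02], [0.2, -0.34, 0], [0.2, -0.34, 0], [0.16, -0.28, 0], [0.1, -0.16, 0], [0, 0, 0], [0, 0, 0]], twist=[[0, 0, -0.01], [0, 0, 0], [0, 0, 0], [0, 0, 0], [0, 0, 0], [0, 0, 0], [0, 0, 0], [0, 0, 0], [0, 0, 0]], jaw=[255, 255, 255, 255, 255, 255, 255, 255, 255])

```text
clock: 6.0
tcp_pos: [0.706, -0.2728, 0.3204]
orientation: [2.49, -1.909, -0.022]
contact_force: [-0.0, -0.7, -2.3]
grip_width: 0.0421
```

```bash
python3 - <<'E'
from h import *
from bench import r
o=r.get_obs();T=tcp(o)
plan([.70,-.273,.33],down(-77))
f=r.grab_frame("wrist");np.savez("pics/w4.npz",T=T,**f)
cv2.imwrite("pics/w4.png",f["color"][:,:,::-1])
W=cloud(f,T@f["hand_eye"]);P=W.reshape(-1,3)
m=(P[:,2]>.027)&(P[:,2]<.033)&(np.hypot(P[:,0]-.603,P[:,1]+.296)<.1);print(m.sum(),np.median(P[m,2]),rect(P[m,:2]))
m=(P[:,2]>.018)&(P[:,2]<.0255)&(np.hypot(P[:,0]-.603,P[:,1]+.296)<.05);print(m.sum(),np.median(P[m,2]),rect(P[m,:2]))
E
```

```text
t 6.00 pos [ 0.706  -0.2728  0.3204] F [-0.  -0.7 -2.3] w 0.0421
shift now-axes m [-0.0014  0.0059 -0.0096] units [-0.012  0.049 -0.08 ]
turn deg [0.67 0.48 2.05] units [0.0055 0.004  0.0171] after-turn shift units [-0.0095  0.0489 -0.0803]
196 0.030318560061526112 (array([ 0.60627051, -0.29583383]), (126.04794311523438, 84.4604721069336), 12.018232345581055)
0 nan (array([0., 0.]), (0.0, 0.0), 0.0)
  return _methods._mean(a, axis=axis, dtype=dtype,
  ret = ret.dtype.type(ret / rcount)
```

View pics/w4.png

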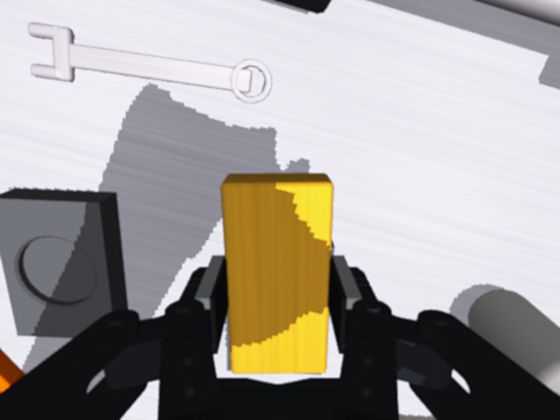

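Wrist view: the wrench, the round die (50,260) and the bottle (520,330) are visible, but the rectangular die is hidden behind the blank. Image-up is tool -y, so I need the other side. I'll check the bottle's position first.

```bash
python3 - <<'E'
from h import *
f=dict(np.load("pics/scene0.npz"));W=cloud(f)
print(W[160,139],W[145,135])
f=dict(np.load("pics/w1.npz"));W=cloud(f,f["T"]@f["hand_eye"]);P=W.reshape(-1,3)
m=(P[:,2]>.027)&(P[:,2]<.033)&(np.hypot(P[:,0]-.603,P[:,1]+.296)<.1);print(m.sum(),np.median(P[m,2]),rect(P[m,:2]))
m=(P[:,2]>.018)&(P[:,2]<.0255)&(np.hypot(P[:,0]-.603,P[:,1]+.296)<.05);print(m.sum(),rect(P[m,:2]))
plan([.50,-.30,.37],down(-77))
E
```

```text
[ 0.64668084 -0.47479909  0.0603239 ] [ 0.64139691 -0.48492687  0.11447533]
7308 0.029884623782036962 (array([ 0.60611554, -0.29539081]), (125.30329132080078, 87.23291778564453), 12.352680206298828)
4763 (array([ 0.60440558, -0.28608774]), (92.9084243774414, 68.10572814941406), 12.356802940368652)
t 6.05 pos [ 0.7057 -0.2728  0.3203] F [-0.2 -0.5 -2.7] w 0.0425
shift now-axes m [-0.0274  0.2062 -0.0471] units [-0.229  1.719 -0.392]
turn deg [0.68 0.48 2.03] units [0.0056 0.004  0.0169] after-turn shift units [-0.1643  1.7209 -0.4141]
```

>>> apply_moves(dp=[[-0.03, 0.2, -0.1], [-0.03, 0.35, -0.1], [-0.03, 0.37, -0.1], [-0.03, 0.35, -0.1], [-0.03, 0.3, -0.02], [0, 0.15, 0], [0, 0, 0], [0, 0, 0]], twist=[[0.005, 0.004, 0.017], [0, 0, 0], [0, 0, 0], [0, 0, 0], [0, 0, 0], [0, 0, 0], [0, 0, 0], [0, 0, 0]], jaw=[255, 255, 255, 255, 255, 255, 255, 255])

```text
clock: 6.85
tcp_pos: [0.4839, -0.3004, 0.3719]
orientation: [2.464, -1.942, -0.01]
contact_force: [1.5, 0.5, -1.8]
grip_width: 0.0422
```

```bash
python3 - <<'E'
from h import *
from bench import r
o=r.get_obs();T=tcp(o)
plan([.50,-.30,.37],down(-77.7))
f=r.grab_frame("wrist");np.savez("pics/w5.npz",T=T,**f)
cv2.imwrite("pics/w5.png",f["color"][:,:,::-1])
W=cloud(f,T@f["hand_eye"]);P=W.reshape(-1,3)
m=(P[:,2]>.027)&(P[:,2]<.033)&(np.hypot(P[:,0]-.603,P[:,1]+.296)<.1);print(m.sum(),np.median(P[m,2]),rect(P[m,:2]))
m=(P[:,2]>.018)&(P[:,2]<.0255)&(np.hypot(P[:,0]-.605,P[:,1]+.296)<.053);print(m.sum(),rect(P[m,:2]))
E
```

```text
t 6.85 pos [ 0.4839 -0.3004  0.3719] F [ 1.5  0.5 -1.8] w 0.0422
shift now-axes m [ 0.0034 -0.0157  0.0018] units [ 0.028 -0.131  0.015]
turn deg [0.43 0.12 1.2 ] units [0.0035 0.001  0.01  ] after-turn shift units [ 0.0252 -0.1316  0.0157]
6588 0.030211138529121356 (array([ 0.58741748, -0.29983414]), (86.97657775878906, 85.19989013671875), 12.561384201049805)
5488 (array([ 0.59599182, -0.29787048]), (72.40568542480469, 47.25994873046875), 12.426370620727539)
```

View pics/w5.png

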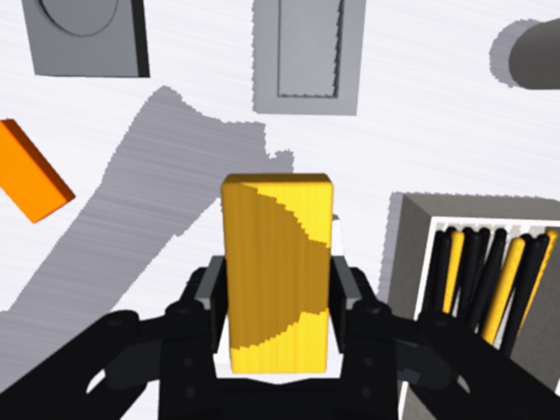

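The rectangular die is at (308,50), cut off by the top edge. I move 48 mm towards it and look again.

>>> apply_moves(dp=[[0.02, -0.2, 0], [0, -0.2, 0], [0, 0, 0], [0, 0, 0]], twist=[[0.0035, 0.001, 0.01], [0, 0, 0], [0, 0, 0], [0, 0, 0]], jaw=[255, 255, 255, 255])

```text
clock: 7.3
tcp_pos: [0.5355, -0.2895, 0.3709]
orientation: [-2.45, 1.964, 0.001]
contact_force: [-0.5, -0.7, -2.6]
grip_width: 0.0419
```

```bash
python3 - <<'E'
from h import *
from bench import r
o=r.get_obs();T=tcp(o)
plan([.605,-.2955,.37],down(-77.7))
f=r.grab_frame("wrist");np.savez("pics/w6.npz",T=T,**f)
cv2.imwrite("pics/w6.png",f["color"][:,:,::-1])
W=cloud(f,T@f["hand_eye"]);P=W.reshape(-1,3)
m=(P[:,2]>.027)&(P[:,2]<.033)&(np.hypot(P[:,0]-.603,P[:,1]+.296)<.1);print(m.sum(),np.median(P[m,2]),rect(P[m,:2]))
m=(P[:,2]>.018)&(P[:,2]<.0255)&(np.hypot(P[:,0]-.605,P[:,1]+.296)<.053);print(m.sum(),np.median(P[m,2]),rect(P[m,:2]))
# blank top in tool frame
H=f["hand_eye"];C=cloud(f,H)
c=f["color"].astype(int)
m=(c[...,0]-c[...,2]>60);m[:150]=0;m[:,:215]=0;m[:,340:]=0
Q=C[m];print("blank top z",np.nanmedian(Q[:,2]));Q=Q[abs(Q[:,2]-np.nanmedian(Q[:,2]))<.004];print(rect(Q[:,:2]),len(Q))
E
```

```text
t 7.30 pos [ 0.5355 -0.2895  0.3709] F [-0.5 -0.7 -2.6] w 0.0419
shift now-axes m [ 0.0209 -0.0666  0.0009] units [ 0.175 -0.555  0.008]
turn deg [-0.04  0.06  0.27] units [-0.0003  0.0005  0.0022] after-turn shift units [ 0.1719 -0.5557  0.0075]
9042 0.030225165372960577 (array([ 0.60624628, -0.29568558]), (124.89594268798828, 85.195556640625), 12.314170837402344)
6253 0.022315327393571283 (array([ 0.60617957, -0.29600711]), (93.41558837890625, 46.69346618652344), 12.479513168334961)
blank top z 0.1628506024234498
(array([-5.95932007e-05,  1.26508713e-03]), (90.56788635253906, 43.6287841796875), 89.42686462402344) 19913
```

View pics/w6.png

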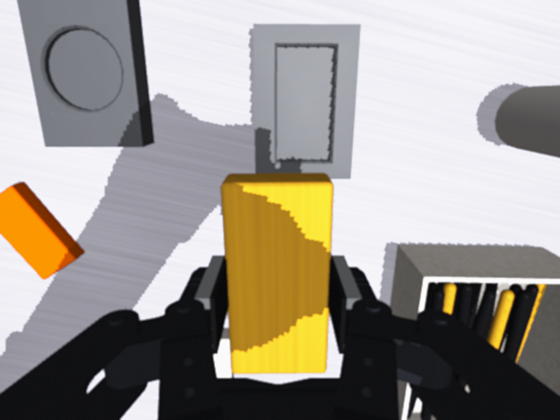

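Wrist view: the recess spans columns 275–337 and rows 43–163, with the blank below it. Centre is (0.6062, -0.2958) at 12.4°, and the blank sits 1.2 mm off in tool y. Moving above the recess.

```bash
python3 - <<'E'
from h import *
plan([.6074,-.2955,.24],down(-77.9))
E
```

```text
t 7.35 pos [ 0.5356 -0.2892  0.3709] F [-0.2 -0.  -2.1] w 0.0422
shift now-axes m [ 0.022  -0.0686  0.131 ] units [ 0.183 -0.571  1.092]
turn deg [-0.08  0.08  0.48] units [-0.0006  0.0006  0.004 ] after-turn shift units [ 0.1767 -0.5743  1.0912]
```

>>> apply_moves(dp=[[0.09, -0.28, 0], [0.09, -0.29, 0], [0, 0, 0.25], [0, 0, 0.25], [0, 0, 0.25], [0, 0, 0.2], [0, 0, 0.1], [0, 0, 0]], twist=[[0, 0, 0.004], [0, 0, 0], [0, 0, 0], [0, 0, 0], [0, 0, 0], [0, 0, 0], [0, 0, 0], [0, 0, 0]], jaw=[255, 255, 255, 255, 255, 255, 255, 255])

```text
clock: 8.15
tcp_pos: [0.6069, -0.2971, 0.2402]
orientation: [2.442, -1.976, -0.002]
contact_force: [-0.3, -0.2, -1.7]
grip_width: 0.042
```

```bash
python3 - <<'E'
from h import *
plan([.6074,-.2955,.22],down(-77.9))
E
```

```text
t 8.15 pos [ 0.6069 -0.2971  0.2402] F [-0.3 -0.2 -1.7] w 0.0420
shift now-axes m [-0.0015 -0.0008  0.0202] units [-0.012 -0.007  0.169]
turn deg [ 0.05  0.04 -0.05] units [ 0.0004  0.0004 -0.0004] after-turn shift units [-0.0122 -0.0066  0.1687]
```

>>> apply_moves(dp=[[-0.012, -0.007, 0], [0, 0, 0.06], [0, 0, 0.06], [0, 0, 0.05], [0, 0, 0]], twist=[[0, 0, 0], [0, 0, 0], [0, 0, 0], [0, 0, 0], [0, 0, 0]], jaw=[255, 255, 255, 255, 255])

```text
clock: 8.65
tcp_pos: [0.6088, -0.2963, 0.2229]
orientation: [-2.441, 1.976, -0.008]
contact_force: [0.1, 0.6, -2.1]
grip_width: 0.0425
```

```bash
python3 - <<'E'
from h import *
from bench import r
plan([.6074,-.2955,.205],down(-77.9))
f=r.grab_frame("wrist")
cv2.imwrite("pics/w7.png",f["color"][:,:,::-1])
E
```

```text
t 8.65 pos [ 0.6088 -0.2963  0.2229] F [ 0.1  0.6 -2.1] w 0.0425
shift now-axes m [-0.0011  0.0013  0.0179] units [-0.01   0.011  0.149]
turn deg [-0.26 -0.19 -0.08] units [-0.0021 -0.0016 -0.0006] after-turn shift units [-0.0091  0.0102  0.149 ]
```

View pics/w7.png

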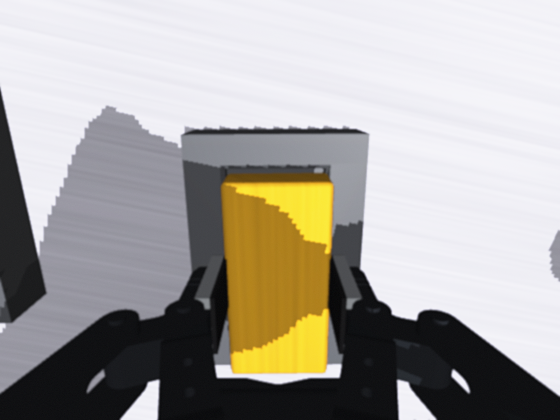

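Wrist view: the blank's far end (row 183) lines up with the recess end (columns 222–330, row 168). I descend with the small corrections.

>>> apply_moves(dp=[[-0.009, 0.01, 0.0], [0, 0, 0.03], [0, 0, 0.03], [0, 0, 0.03], [0, 0, 0]], twist=[[-0.002, -0.0016, 0], [0, 0, 0], [0, 0, 0], [0, 0, 0], [0, 0, 0]], jaw=[255, 255, 255, 255, 255])

```text
clock: 9.2
tcp_pos: [0.6078, -0.2956, 0.2124]
orientation: [-2.441, 1.976, -0.002]
contact_force: [-0.2, -1.2, -2.6]
grip_width: 0.0423
```

```bash
python3 - <<'E'
from h import *
plan([.6074,-.2955,.205],down(-77.9))
E
```

```text
t 9.20 pos [ 0.6078 -0.2956  0.2124] F [-0.2 -1.2 -2.6] w 0.0423
shift now-axes m [-0.0002  0.0004  0.0074] units [-0.002  0.003  0.062]
turn deg [-0.09 -0.04 -0.08] units [-0.0007 -0.0003 -0.0007] after-turn shift units [-0.0019  0.0029  0.0615]
```

>>> apply_moves(dp=[[-0.002, 0.003, 0.02], [0, 0, 0.025], [0, 0, 0.02], [0, 0, 0]], twist=[[0, 0, 0], [0, 0, 0], [0, 0, 0], [0, 0, 0]], jaw=[255, 255, 255, 255])

```text
clock: 9.6
tcp_pos: [0.6077, -0.2956, 0.2053]
orientation: [-2.441, 1.976, -0.003]
contact_force: [-0.3, -0.0, -3.0]
grip_width: 0.0422
```

```bash
python3 - <<'E'
from h import *
from bench import r
plan([.6074,-.2955,.205],down(-77.9))
E
```

```text
t 9.60 pos [ 0.6077 -0.2956  0.2053] F [-0.3 -0.  -3. ] w 0.0422
shift now-axes m [-0.0002  0.0003  0.0003] units [-0.001  0.003  0.003]
turn deg [-0.11 -0.07 -0.09] units [-0.001  -0.0006 -0.0008] after-turn shift units [-0.0013  0.0026  0.0027]
```

It is in with no contact force. Releasing and retracting, then a look.

>>> apply_moves(dp=[[0, 0, 0.004], [0, 0, 0], [0, 0, 0], [0, 0, 0], [0, 0, 0], [0, 0, -0.1], [0, 0, -0.3], [0, 0, -0.4], [0, 0, -0.4], [0, 0, -0.3], [0, 0, 0]], twist=[[0, 0, 0], [0, 0, 0], [0, 0, 0], [0, 0, 0], [0, 0, 0], [0, 0, 0], [0, 0, 0], [0, 0, 0], [0, 0, 0], [0, 0, 0], [0, 0, 0]], jaw=[255, 120, 60, 0, 0, 0, 0, 0, 0, 0, 0])

```text
clock: 10.7
tcp_pos: [0.6075, -0.2953, 0.3955]
orientation: [-2.441, 1.975, -0.006]
contact_force: [0.2, 0.1, 0.8]
grip_width: 0.0854
```

```bash
python3 - <<'E'
from h import *
from bench import r
o=r.get_obs();T=tcp(o);print(T[:3,3],o["clock"])
f=r.grab_frame("wrist");np.savez("pics/w8.npz",T=T,**f)
cv2.imwrite("pics/w8.png",f["color"][:,:,::-1])
W=cloud(f,T@f["hand_eye"]);P=W.reshape(-1,3);C=f["color"].reshape(-1,3).astype(int)
m=(C[:,0]-C[:,2]>60)&(P[:,2]>.03)&(P[:,2]<.06)&(np.hypot(P[:,0]-.606,P[:,1]+.296)<.06)
print(m.sum(),np.percentile(P[m,2],[5,50,95]),rect(P[m,:2]))
A=np.c_[P[m,:2]-P[m,:2].mean(0),np.ones(m.sum())];print(np.linalg.lstsq(A,P[m,2],rcond=None)[0])
m=(P[:,2]>.027)&(P[:,2]<.033)&(np.hypot(P[:,0]-.603,P[:,1]+.296)<.1);print(m.sum(),np.median(P[m,2]),rect(P[m,:2]))
f=r.grab_frame("scene");np.savez("pics/s1.npz",**f)
E
```

```text
[ 0.60747209 -0.29529116  0.39550257] 10.7
4434 [0.04095971 0.04224913 0.04348905] (array([ 0.60474133, -0.29577902]), (94.72044372558594, 44.047645568847656), 12.709245681762695)
[0.00061729 0.00161631 0.04222011]
6620 0.030252520878942785 (array([ 0.6060614 , -0.29564188]), (125.0605239868164, 85.20390319824219), 12.41759967803955)
```

View pics/w8.png

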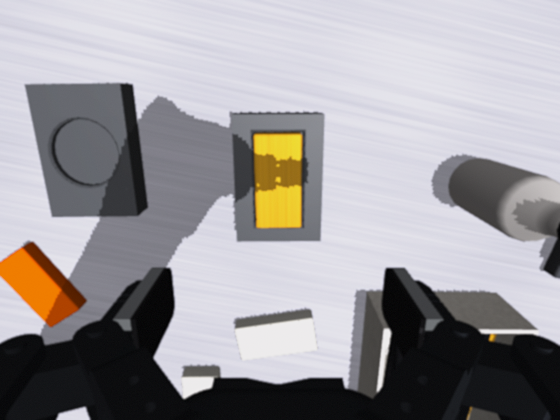

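The blank (278,180) sits inside the recess: top at 0.0422 m (12 mm proud), level. Next I measure the panel from both fixed cameras.

```bash
python3 - <<'E'
from h import *
f=dict(np.load("pics/scene0.npz"));W=cloud(f)
for n,(u,v) in dict(nose=(294,234),tab=(289,261),finL=(346,240),coverTop=(335,258),front=(345,245),corner_near_right=(280,231),corner_far_r=(248,261),corner_left=(371,271),cornerfarl=(350,308)).items():
    print(n,np.nanmedian(W[v-1:v+2,u-1:u+2].reshape(-1,3),0).round(3))
f=dict(np.load("pics/side0.npz"));W2=cloud(f)
P=np.r_[W.reshape(-1,3),W2.reshape(-1,3)]
P=P[(P[:,2]>.1)&(P[:,2]<.24)&(abs(P[:,0]-.6)<.15)&(P[:,1]>-.12)&(P[:,1]<.3)]
print(len(P),P.min(0),P.max(0))
# ransac plane w/ slope ~25deg
rng=np.random.default_rng(0);best=(0,)
for i in range(3000):
    a,b,c=P[rng.choice(len(P),3,False)];n=np.cross(b-a,c-a);l=np.linalg.norm(n)
    if l<1e-5: continue
    n/=l; n*=np.sign(n[2])
    if abs(n[2]-np.cos(np.radians(25)))>.02: continue
    k=(abs((P-a)@n)<.002).sum()
    if k>best[0]: best=(k,n,a)
k,n,a=best;I=P[abs((P-a)@n)<.003];c=I.mean(0);n=np.linalg.svd(I-c)[2][2];n*=np.sign(n[2])
print(k,n,np.degrees(np.arccos(n[2])),"yaw of downslope",np.degrees(np.arctan2(n[1],n[0])),"c",c)
E
```

```text
nose [0.587 0.132 0.217]
tab [0.647 0.175 0.21 ]
finL [0.53  0.245 0.249]
coverTop [0.585 0.26  0.249]
front [0.546 0.254 0.256]
corner_near_right [0.571 0.069 0.151]
corner_far_r [0.722 0.115 0.223]
corner_left [0.495 0.309 0.149]
cornerfarl [0.642 0.358 0.219]
8011 [0.49291868 0.05576447 0.10238161] [0.74567006 0.29998049 0.23998746]
2016 [-0.40858615 -0.12590499  0.90399408] 25.311859088099176 yaw of downslope -162.87342430756127 c [0.63072997 0.17724424 0.1913616 ]
```

```bash
python3 - <<'E'
from h import *
f1=dict(np.load("pics/scene0.npz"));f2=dict(np.load("pics/side0.npz"))
n=np.array([-0.40858615,-0.12590499,0.90399408]);c=np.array([0.63072997,0.17724424,0.1913616])
psi=np.arctan2(-n[1],-n[0]);a=np.radians(25)
X=np.array([np.cos(a)*np.cos(psi),np.cos(a)*np.sin(psi),np.sin(a)]);Y=np.array([-np.sin(psi),np.cos(psi),0]);Z=np.cross(X,Y)
c0=c+X*(.18-c[2])/X[2]
R=np.stack([X,Y,Z],1);print(np.degrees(psi),c0)
for nm,f in(("scene",f1),("side",f2)):
    Q=(cloud(f).reshape(-1,3)-c0)@R
    col=f["color"].reshape(-1,3).astype(int)
    q=Q[(abs(Q[:,0])<.13)&(abs(Q[:,1])<.25)&(Q[:,2]>-.03)&(Q[:,2]<.12)]
    print(nm,np.histogram(q[:,2],bins=np.arange(-.03,.1,.004)))
    for lo,hi in((-.003,.003),(.05,.058),(.08,.088),(.043,.05)):
        m=(q[:,2]>lo)&(q[:,2]<hi);s=q[m]
        if len(s): print(lo,len(s),np.percentile(s[:,0],[1,50,99]).round(3),np.percentile(s[:,1],[1,50,99]).round(3))
np.savez("panel.npz",R=R,c0=c0)
E
```

```text
17.12657514744252 [0.60744537 0.17006914 0.18      ]
scene (array([ 194,  169,  182,  179,  167,  186,  297, 1738,  997,  408,  186,
        128,  109,   86,  111,  106,  102,  102,  122,  146,  512,  466,
         20,   17,   12,   16,   17,   18,   51,   32,    0,    0]), array([-0.03 , -0.026, -0.022, -0.018, -0.014, -0.01 , -0.006, -0.002,
        0.002,  0.006,  0.01 ,  0.014,  0.018,  0.022,  0.026,  0.03 ,
        0.034,  0.038,  0.042,  0.046,  0.05 ,  0.054,  0.058,  0.062,
        0.066,  0.07 ,  0.074,  0.078,  0.082,  0.086,  0.09 ,  0.094,
        0.098]))
-0.003 2225 [-0.078  0.063  0.109] [-0.096  0.028  0.17 ]
0.05 978 [-0.048  0.014  0.058] [0.043 0.1   0.144]
0.08 90 [-0.025  0.011  0.036] [0.087 0.094 0.1  ]
0.043 238 [-0.021  0.027  0.06 ] [-0.042  0.052  0.144]
side (array([  77,   70,   67,   76,   82,  106,  795, 1162,  340,  119,   74,
         51,   57,   70,   43,   60,   67,   73,  100,  163,  553,   75,
         20,   27,   23,   26,   20,   29,   60,    6,    0,    0]), array([-0.03 , -0.026, -0.022, -0.018, -0.014, -0.01 , -0.006, -0.002,
        0.002,  0.006,  0.01 ,  0.014,  0.018,  0.022,  0.026,  0.03 ,
        0.034,  0.038,  0.042,  0.046,  0.05 ,  0.054,  0.058,  0.062,
        0.066,  0.07 ,  0.074,  0.078,  0.082,  0.086,  0.09 ,  0.094,
        0.098]))
-0.003 1601 [-0.081  0.011  0.104] [-0.094  0.062  0.169]
0.05 628 [-0.047  0.002  0.055] [0.041 0.106 0.144]
0.08 84 [-0.025  0.004  0.034] [0.085 0.094 0.102]
0.043 244 [-0.048  0.002  0.055] [-0.038  0.105  0.144]
```

```bash
cat >> h.py <<'E'
def panel():
    d=np.load("panel.npz");return d["R"],d["c0"]
def ptool(deg=0.):
    "tool z into panel; tool x = -Y panel rotated ccw (seen facing panel) by deg"
    R,_=panel();a=np.radians(-90+deg);x=R@np.array([np.cos(a),np.sin(a),0]);z=-R[:,2];return np.stack([x,np.cross(z,x),z],1)
def psplit(p):
    R,c=panel();return (np.array(p)-c)@R
E
python3 - <<'E'
from h import *
R,c0=panel();o=c0+.0285*R[:,1];np.savez("panel.npz",R=R,c0=o);print(o)
p=o+R@np.array([0.0,-.01,.36]);print(p)
plan(p,ptool(0))
E
```

```text
[0.59905259 0.19730535 0.18      ]
[0.45660138 0.14294529 0.5062708 ]
t 10.80 pos [ 0.6064 -0.2949  0.3904] F [-0.5 -0.5 -0.8] w 0.0857
shift now-axes m [-0.4598  0.0554 -0.1147] units [-3.831  0.461 -0.956]
turn deg [25.11 -0.98 -5.03] units [ 0.2092 -0.0081 -0.0419] after-turn shift units [-3.8548 -0.301  -0.9248]
```

>>> apply_moves(dp=[[0, 0, -0.1], [0, 0, -0.1], [0, 0, -0.1], [-0.2, 0, -0.05], [-0.38, -0.03, -0.06], [-0.38, -0.03, -0.06], [-0.38, -0.03, -0.06], [-0.38, -0.03, -0.06], [-0.38, -0.03, -0.06], [-0.38, -0.03, -0.06], [-0.38, -0.03, -0.06], [-0.38, -0.03, -0.06], [-0.38, -0.03, -0.06], [-0.2, -0.03, -0.06], [0, 0, 0], [0, 0, 0]], twist=[[0.07, -0.003, -0.014], [0.07, -0.003, -0.014], [0.07, -0.003, -0.014], [0, 0, 0], [0, 0, 0], [0, 0, 0], [0, 0, 0], [0, 0, 0], [0, 0, 0], [0, 0, 0], [0, 0, 0], [0, 0, 0], [0, 0, 0], [0, 0, 0], [0, 0, 0], [0, 0, 0]], jaw=[0, 0, 0, 0, 0, 0, 0, 0, 0, 0, 0, 0, 0, 0, 0, 0])

```text
clock: 12.4
tcp_pos: [0.4536, 0.1536, 0.4957]
orientation: [-2.234, 1.661, -0.325]
contact_force: [-0.0, -0.6, 0.2]
grip_width: 0.0855
```

```bash
cat > look.py <<'E'
import sys
from h import *
from bench import r
n=sys.argv[1]
o=r.get_obs();T=tcp(o)
f=r.grab_frame("wrist");np.savez(f"pics/{n}.npz",T=T,**f)
cv2.imwrite(f"pics/{n}.png",f["color"][:,:,::-1])
print("joints",o["joints"].round(2))
E
python3 look.py w9; python3 -c "
from h import *
R,o=panel();plan(o+R@np.array([0.0,-.01,.36]),ptool(0))"
```

```text
joints [ 0.2   0.   -0.66  1.99  0.07  0.75 -1.78]
t 12.45 pos [0.4537 0.1533 0.4957] F [-0.4  0.7  0.5] w 0.0854
shift now-axes m [ 0.0106 -0.0041 -0.01  ] units [ 0.088 -0.034 -0.083]
turn deg [ 1.51  0.85 -0.63] units [ 0.0126  0.0071 -0.0053] after-turn shift units [ 0.0899 -0.035  -0.081 ]
```

View pics/w9.png

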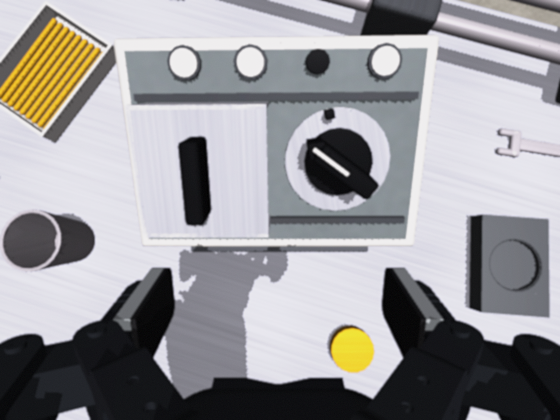

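Wrist view: the knob is at (339,160) with its nose pointing up-left, the tab at (328,115), and the fin at (195,180) on the cover. I'll zoom in and measure from depth.

```bash
python3 - <<'E'
from h import *
f=dict(np.load("pics/w9.npz"))
cv2.imwrite("pics/c9.png",cv2.resize(f["color"][95:225,270:410,::-1],None,fx=4.5,fy=4.5,interpolation=cv2.INTER_CUBIC))
W=cloud(f,f["T"]@f["hand_eye"])
R,o=panel();Q=(W-o)@R
# refit plane on gray face pixels in image
m=np.zeros(Q.shape[:2],bool);m[40:240,125:425]=1
# 1. fit face
q=W[m];k=abs(((q-o)@R)[:,2])<.008;q=q[k];
for _ in range(5):
    c=np.median(q,0) if _==0 else q.mean(0);n=np.linalg.svd(q-q.mean(0),full_matrices=False)[2][2];n*=np.sign(n[2]);q=q[abs((q-q.mean(0))@n)<.002]
print("n",n,np.degrees(np.arccos(n[2])),np.degrees(np.arctan2(-n[1],-n[0])),len(q),"height wrt old",((q.mean(0)-o)@R))
for nm,lo,hi in(("roof",.049,.059),("fin",.08,.092),("bar",.043,.050),("tab",.011,.019),("ring",.001,.006)):
    s=Q[m&(Q[...,2]>lo)&(Q[...,2]<hi)]
    if nm!="roof" and nm!="fin": s=s[s[:,1]<.005]
    print(nm,len(s),np.percentile(s[:,0],[1,50,99]).round(4),np.percentile(s[:,1],[1,50,99]).round(4),np.median(s[:,2]).round(4),rect(s[:,:2]))
E
```

```text
n [-0.40513931 -0.12567252  0.90557636] 25.098978068446527 17.233671715910962 20281 height wrt old [ 0.02979664 -0.02413011 -0.00106814]
roof 15307 [-0.0446  0.0131  0.0575] [0.015  0.0582 0.1153] 0.0518 (array([0.00618308, 0.06545185]), (103.9238052368164, 102.5826187133789), -0.15032958984375)
fin 1698 [-0.0218  0.0084  0.0354] [0.0581 0.0643 0.0715] 0.0835 (array([0.00646852, 0.06503621]), (59.056278228759766, 14.443321228027344), 0.0933087021112442)
bar 1374 [-0.0142  0.0057  0.0246] [-0.0709 -0.0463 -0.0228] 0.0447 (array([ 0.00652114, -0.04530299]), (60.25497817993164, 16.327594757080078), 53.5100212097168)
tab 794 [-0.0206  0.016   0.0504] [-0.0729 -0.0422 -0.0181] 0.0115 (array([ 0.01062768, -0.0416087 ]), (65.88908386230469, 57.47536849975586), 47.712162017822266)
ring 6774 [-0.0523  0.033   0.0991] [-0.1073 -0.0518  0.0007] 0.0026 (array([ 0.02252967, -0.05485302]), (159.97023010253906, 119.90554809570312), -0.229217529296875)
```

View pics/c9.png

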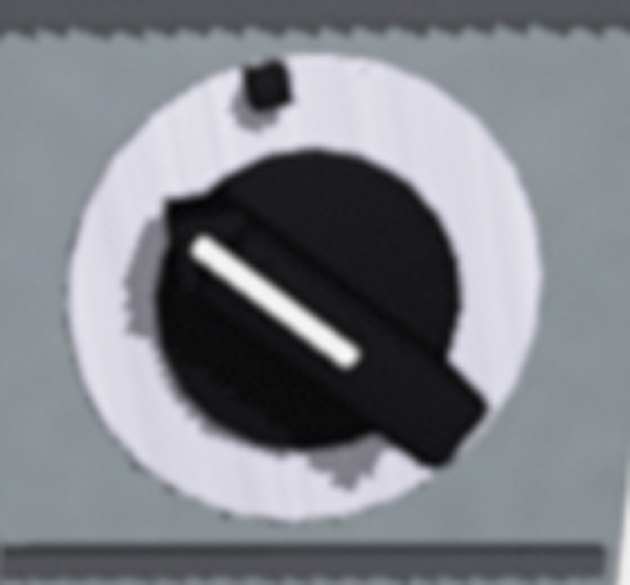

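```bash
python3 - <<'E'
from h import *
R,o=panel();o=o+R@np.array([.0063,.0002,-.0015]);np.savez("panel.npz",R=R,c0=o);print("o",o)
f=dict(np.load("pics/w9.npz"));M=f["T"]@f["hand_eye"];K=f["intrinsics"]
def ray(u,v,h):
    d=R.T@(M[:3,:3]@np.linalg.inv(K)@[u,v,1]);c=R.T@(M[:3,3]-o);return c+d*(h-c[2])/d[2]
C=np.array([0,-.055])
g=lambda x,y:(x/4.5+270,y/4.5+95)
t=ray(*g(268,83),.0145)[:2]-C;print("tab",t,np.hypot(*t),np.degrees(np.arctan2(t[1],t[0])))
a=ray(*g(200,245),.047);b=ray(*g(350,358),.047);d=(a-b)[:2];print("stripe",a,b,np.degrees(np.arctan2(d[1],d[0])))
for p in ((68,290),(543,285),(310,52),(300,520)): print("ring edge",ray(*g(*p),.003)[:2])
Q=(cloud(f,M)-o)@R;m=np.zeros(Q.shape[:2],bool);m[95:225,270:410]=1
s=Q[m&(Q[...,2]>.044)];print("bar",rect(s[:,:2]))
s=Q[m&(Q[...,2]>.009)&(Q[...,2]<.02)&(Q[...,0]>.03)];print("tab depth",s.mean(0),len(s))
p=o+R@np.array([0,-.055,.032+.155]);print("grip tcp",p)
for d in (53.5-0,):
  plan(p,ptool(d)); plan(p,ptool(d-180))
E
```

```text
o [0.60505606 0.19936459 0.18130303]
tab [0.04137629 0.01788494] 0.045076247644192824 23.376457078604737
stripe [ 0.01718243 -0.02254614  0.047     ] [-0.00265548 -0.04893432  0.047     ] 53.06516417791447
ring edge [ 0.00083379 -0.00020648]
ring edge [ 0.00115493 -0.09423419]
ring edge [ 0.04616159 -0.0462763 ]
ring edge [-0.04797074 -0.04831723]
bar (array([ 0.00020329, -0.04564713]), (60.49887466430664, 16.792491912841797), 53.32126235961914)
tab depth [ 0.04122218 -0.03682771  0.01388612] 102
grip tcp [0.54572749 0.12353055 0.35078259]
t 12.45 pos [0.4537 0.1533 0.4957] F [-0.4  0.7  0.5] w 0.0854
shift now-axes m [ 0.0579 -0.0154  0.1636] units [ 0.482 -0.129  1.363]
turn deg [  1.     1.49 -54.13] units [ 0.0083  0.0124 -0.4511] after-turn shift units [0.3459 0.3204 1.3732]
t 12.45 pos [0.4537 0.1533 0.4957] F [-0.4  0.7  0.5] w 0.0854
shift now-axes m [ 0.0579 -0.0154  0.1636] units [ 0.482 -0.129  1.363]
turn deg [  1.77  -1.19 125.86] units [ 0.0147 -0.0099  1.0488] after-turn shift units [-0.3459 -0.3204  1.3732]
```

```bash
python3 - <<'E'
from h import *
R,o=panel();o=o+R@np.array([0,.0077,0]);np.savez("panel.npz",R=R,c0=o)
f=dict(np.load("pics/w9.npz"));M=f["T"]@f["hand_eye"];Q=(cloud(f,M)-o)@R
m=np.zeros(Q.shape[:2],bool);m[40:240,125:425]=1
rr=np.hypot(Q[...,0],Q[...,1]+.055);s=Q[m&(rr<.027)&(Q[...,2]>.005)];print(np.histogram(s[:,2],bins=np.arange(.004,.05,.003)))
s=Q[m&(abs(Q[...,2])<.003)];print("face ext",np.percentile(s[:,1],[.1,99.9]),np.percentile(s[:,0],[.1,99.9]))
s=Q[m&(Q[...,2]>.009)&(Q[...,2]<.02)&(Q[...,0]>.033)&(rr<.06)];t=s.mean(0);print(t,np.degrees(np.arctan2(t[1]+.055,t[0])))
plan(o+R@np.array([0,-.055,.28]),ptool(53.3))
E
```

```text
(array([   0,    1, 1395,  209,    9,   13,   14,    9,   12,   14,   14,
         15,   34,  666,  759]), array([0.004, 0.007, 0.01 , 0.013, 0.016, 0.019, 0.022, 0.025, 0.028,
       0.031, 0.034, 0.037, 0.04 , 0.043, 0.046, 0.049]))
face ext [-0.1324673   0.13457842] [-0.0790806   0.10042946]
[ 0.04122218 -0.04452771  0.01388612] 14.254163036023764
t 12.45 pos [0.4537 0.1533 0.4957] F [-0.4  0.7  0.5] w 0.0854
shift now-axes m [ 0.0488 -0.0129  0.0708] units [ 0.407 -0.108  0.59 ]
turn deg [  1.     1.49 -53.93] units [ 0.0084  0.0124 -0.4494] after-turn shift units [0.3086 0.2677 0.5982]
```

>>> apply_moves(dp=[[0, 0, 0], [0, 0, 0], [0, 0, 0], [0, 0, 0], [0, 0, 0], [0, 0, 0], [0, 0, 0], [0, 0, 0]], twist=[[0.008, 0.012, -0.06], [0, 0, -0.065], [0, 0, -0.065], [0, 0, -0.065], [0, 0, -0.065], [0, 0, -0.065], [0, 0, -0.06], [0, 0, 0]], jaw=[110, 110, 110, 110, 110, 110, 110, 110])

```text
clock: 13.25
tcp_pos: [0.4575, 0.1371, 0.4864]
orientation: [-2.88, 0.495, -0.556]
contact_force: [-0.6, 0.3, 0.2]
grip_width: 0.0487
```

```bash
python3 - <<'E'
from h import *
from bench import r
R,o=panel();plan(o+R@np.array([0,-.055,.28]),ptool(53.3));print(r.get_obs()["joints"].round(2))
E
```

```text
t 13.25 pos [0.4575 0.1371 0.4864] F [-0.6  0.3  0.2] w 0.0487
shift now-axes m [0.0316 0.014  0.064 ] units [0.264 0.117 0.533]
turn deg [1.75 0.52 0.29] units [0.0146 0.0043 0.0024] after-turn shift units [0.2594 0.1319 0.532 ]
[ 0.21  0.01 -0.65  2.01  0.12  0.73 -0.85]
```

>>> apply_moves(dp=[[0.13, 0.06, 0.1], [0.13, 0.07, 0.2], [0, 0, 0.23], [0, 0, 0], [0, 0, 0]], twist=[[0.0146, 0.004, 0.002], [0, 0, 0], [0, 0, 0], [0, 0, 0], [0, 0, 0]], jaw=[110, 110, 110, 110, 110])

```text
clock: 13.75
tcp_pos: [0.5085, 0.1118, 0.4316]
orientation: [-2.842, 0.528, -0.565]
contact_force: [0.4, 0.1, -0.6]
grip_width: 0.0485
```

```bash
python3 look.py w10; python3 - <<'E'
from h import *
R,o=panel();plan(o+R@np.array([0,-.055,.192]),ptool(53.3))
f=dict(np.load("pics/w10.npz"));M=f["T"]@f["hand_eye"];Q=(cloud(f,M)-o)@R
rr=np.hypot(Q[...,0],Q[...,1]+.055);s=Q[(rr<.04)&(Q[...,2]>.042)&(Q[...,2]<.052)];print(len(s),rect(s[:,:2]))
E
```

```text
joints [ 0.21  0.15 -0.6   2.01  0.21  0.59 -0.88]
t 13.80 pos [0.5082 0.1117 0.4315] F [-0.9 -0.6 -0.2] w 0.0483
shift now-axes m [-0.0036 -0.0077  0.0847] units [-0.03  -0.064  0.706]
turn deg [ 0.32  0.05 -1.41] units [ 0.0027  0.0004 -0.0118] after-turn shift units [-0.0295 -0.0607  0.7065]
2698 (array([ 0.00102696, -0.05181192]), (64.2162094116211, 17.002948760986328), 53.34925842285156)
```

View pics/w10.png

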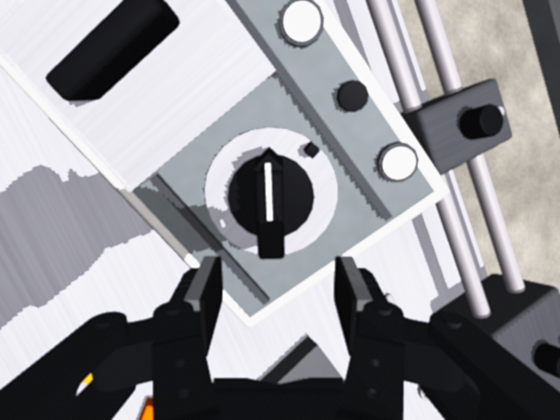

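Wrist view: the bar is vertical in the frame at (270,200), nose up, tab at (312,149). The bar angle is 53.3° again. Descending.

>>> apply_moves(dp=[[-0.03, -0.06, 0.1], [0, 0, 0.2], [0, 0, 0.1], [0, 0, 0]], twist=[[0.0027, 0, -0.0118], [0, 0, 0], [0, 0, 0], [0, 0, 0]], jaw=[110, 110, 110, 110])

```text
clock: 14.2
tcp_pos: [0.527, 0.1256, 0.3923]
orientation: [-2.843, 0.496, -0.58]
contact_force: [-0.5, -0.4, 1.0]
grip_width: 0.0487
```

```bash
python3 - <<'E'
from h import *
R,o=panel();plan(o+R@np.array([-.001,-.055,.192]),ptool(53.3))
E
```

```text
t 14.20 pos [0.527  0.1256 0.3923] F [-0.5 -0.4  1. ] w 0.0487
shift now-axes m [-0.0027  0.0016  0.04  ] units [-0.022  0.014  0.333]
turn deg [-0.11 -0.35 -0.18] units [-0.0009 -0.0029 -0.0015] after-turn shift units [-0.0203  0.0128  0.3332]
```

>>> apply_moves(dp=[[-0.02, 0.013, 0.05], [0, 0, 0.1], [0, 0, 0.1], [0, 0, 0.08], [0, 0, 0]], twist=[[-0.001, -0.003, -0.0015], [0, 0, 0], [0, 0, 0], [0, 0, 0], [0, 0, 0]], jaw=[110, 110, 110, 110, 110])

```text
clock: 14.7
tcp_pos: [0.5415, 0.13, 0.3549]
orientation: [-2.846, 0.493, -0.575]
contact_force: [0.2, 0.1, 0.2]
grip_width: 0.049
```

```bash
python3 look.py w11; python3 - <<'E'
from h import *
R,o=panel();plan(o+R@np.array([-.001,-.055,.192]),ptool(53.3))
E
```

```text
joints [ 0.08  0.3  -0.51  2.02  0.43  0.45 -1.07]
t 14.75 pos [0.5415 0.1301 0.3554] F [-0.  -0.4 -0.3] w 0.0486
shift now-axes m [-0.001   0.0005  0.0001] units [-0.008  0.004  0.001]
turn deg [-0.05 -0.17 -0.04] units [-0.0004 -0.0015 -0.0003] after-turn shift units [-0.0081  0.0038  0.0008]
```

View pics/w11.png

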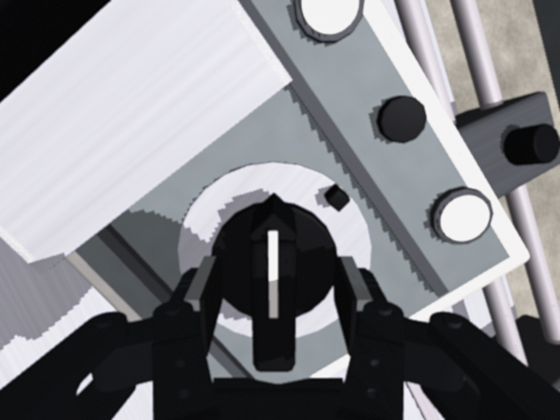

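The fingers straddle the bar (pads at (205,290) and (350,290), bar centred at 274). Closing gently.

>>> apply_moves(dp=[[-0.008, 0.004, 0], [0, 0, 0], [0, 0, 0], [0, 0, 0], [0, 0, 0], [0, 0, 0]], twist=[[0, -0.0015, 0], [0, 0, 0], [0, 0, 0], [0, 0, 0], [0, 0, 0], [0, 0, 0]], jaw=[150, 190, 220, 255, 255, 255], grip_force=30)

```text
clock: 15.35
tcp_pos: [0.5402, 0.1302, 0.3553]
orientation: [-2.846, 0.491, -0.571]
contact_force: [2.0, 0.7, -2.1]
grip_width: 0.0164
```

```bash
python3 - <<'E'
from h import *
R,o=panel();plan(o+R@np.array([-.001,-.055,.192]),ptool(14.3))
E
```

```text
t 15.35 pos [0.5402 0.1302 0.3553] F [ 2.   0.7 -2.1] w 0.0164
shift now-axes m [0.0003 0.0002 0.0005] units [0.002 0.002 0.004]
turn deg [-0.08  0.04 38.99] units [-0.0007  0.0004  0.3249] after-turn shift units [ 0.0029 -0.      0.0041]
```

>>> apply_moves(dp=[[0, 0, 0], [0, 0, 0], [0, 0, 0]], twist=[[0, 0, 0.03], [0, 0, 0.03], [0, 0, 0.03]], jaw=[255, 255, 255])

```text
clock: 15.65
tcp_pos: [0.5403, 0.1302, 0.3553]
orientation: [-2.755, 0.756, -0.534]
contact_force: [1.3, 0.7, -2.9]
grip_width: 0.0164
```

```bash
python3 - <<'E'
from h import *
R,o=panel();plan(o+R@np.array([-.001,-.055,.192]),ptool(14.3))
E
```

```text
t 15.65 pos [0.5403 0.1302 0.3553] F [ 1.3  0.7 -2.9] w 0.0164
shift now-axes m [0.0002 0.0001 0.0005] units [0.002 0.001 0.004]
turn deg [-0.09  0.05 27.87] units [-0.0008  0.0004  0.2322] after-turn shift units [0.0021 0.0002 0.004 ]
```

Very clean. Continuing.

>>> apply_moves(dp=[[0, 0, 0], [0, 0, 0], [0, 0, 0], [0, 0, 0], [0, 0, 0], [0, 0, 0]], twist=[[0, 0, 0.04], [0, 0, 0.04], [0, 0, 0.04], [0, 0, 0.04], [0, 0, 0.04], [0, 0, 0.032]], jaw=[255, 255, 255, 255, 255, 255])

```text
clock: 16.25
tcp_pos: [0.5404, 0.13, 0.3553]
orientation: [-2.421, 1.387, -0.422]
contact_force: [0.4, 1.6, -3.3]
grip_width: 0.0162
```

```bash
python3 look.py w12; python3 - <<'E'
from h import *
R,o=panel();plan(o+R@np.array([-.001,-.055,.192]),ptool(14.3))
E
```

```text
joints [-0.05  0.28 -0.36  2.03  0.31  0.43 -1.66]
t 16.30 pos [0.5404 0.13   0.3553] F [ 1.1  0.6 -3.2] w 0.0165
shift now-axes m [0.0001 0.0001 0.0005] units [0.001 0.    0.004]
turn deg [-0.08  0.05 -1.25] units [-0.0007  0.0004 -0.0104] after-turn shift units [0.0005 0.0005 0.004 ]
```

View pics/w12.png

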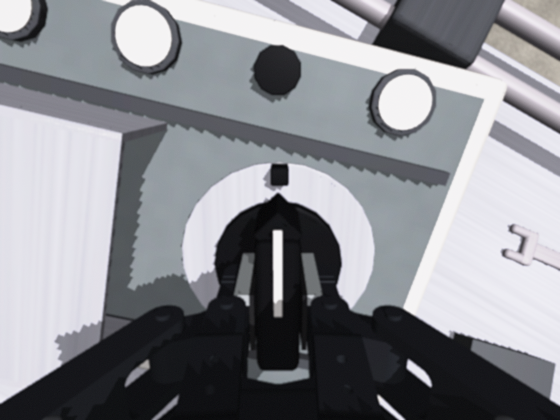

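Wrist view: nose tip at (277,195), tab at (279,174), stripe at columns 277–278. They look nearly aligned; I'll quantify it.

```bash
python3 - <<'E'
from h import *
R,o=panel()
f=dict(np.load("pics/w12.npz"));M=f["T"]@f["hand_eye"];K=f["intrinsics"]
Q=(cloud(f,M)-o)@R
rr=np.hypot(Q[...,0],Q[...,1]+.055)
s=Q[(Q[...,2]>.010)&(Q[...,2]<.02)&(rr>.036)&(rr<.05)&(Q[...,0]>.03)];t=s.mean(0);print("tab",len(s),t,np.degrees(np.arctan2(t[1]+.055,t[0])))
def ray(u,v,h):
    d=R.T@(M[:3,:3]@np.linalg.inv(K)@[u,v,1]);c=R.T@(M[:3,3]-o);return c+d*(h-c[2])/d[2]
a=ray(277.5,232,.047);b=ray(278,315,.047);d=a-b;print("stripe",np.degrees(np.arctan2(d[1],d[0])),a,b)
m=np.zeros(rr.shape,bool);m[215:365,258:300]=1
s=Q[m&(Q[...,2]>.042)&(Q[...,2]<.052)];print("bar",rect(s[:,:2]),len(s))
for q in (ray(277,195,.032),ray(279,172,.0145)): print(q,np.degrees(np.arctan2(q[1]+.055,q[0])))
cv2.imwrite("pics/c12.png",cv2.resize(f["color"][150:330,220:340,::-1],None,fx=3.3,fy=3.3,interpolation=cv2.INTER_CUBIC))
E
```

```text
tab 371 [ 0.04125822 -0.04528783  0.01413168] 13.24625059370398
stripe 13.535582076005047 [ 0.02872863 -0.04772992  0.047     ] [-0.00337472 -0.05545834  0.047     ]
bar (array([ 0.00338152, -0.05437961]), (61.88698959350586, 16.102821350097656), 12.4127779006958) 5746
[ 0.03754318 -0.04541142  0.032     ] 14.327139685550467
[ 0.04279824 -0.044955    0.0145    ] 13.208586620504509
```

View pics/c12.png

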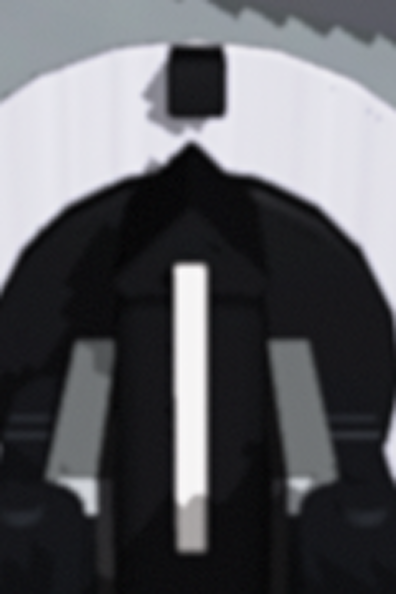

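The crop shows the nose tip (192,145) under the tab (195,80). The numbers agree to about 1° (tab 13.2°, bar 12.4–14.3°). Releasing and backing off.

>>> apply_moves(dp=[[0, 0, 0], [0, 0, 0], [0, 0, 0], [0, 0, 0], [0, 0, -0.15], [0, 0, -0.35], [0, 0, -0.35], [0, 0, -0.2], [0, 0, 0]], twist=[[0, 0, 0], [0, 0, 0], [0, 0, 0], [0, 0, 0], [0, 0, 0], [0, 0, 0], [0, 0, 0], [0, 0, 0], [0, 0, 0]], jaw=[200, 150, 120, 110, 110, 110, 110, 110, 110])

```text
clock: 17.2
tcp_pos: [0.488, 0.1138, 0.4737]
orientation: [-2.425, 1.382, -0.422]
contact_force: [0.1, -0.0, -0.6]
grip_width: 0.0491
```

```bash
python3 look.py w13; python3 - <<'E'
from h import *
R,o=panel();plan(o+R@np.array([0,.058,.30]),ptool(0))
f=dict(np.load("pics/w13.npz"));M=f["T"]@f["hand_eye"];Q=(cloud(f,M)-o)@R
rr=np.hypot(Q[...,0],Q[...,1]+.055)
s=Q[(Q[...,2]>.010)&(Q[...,2]<.02)&(rr>.036)&(rr<.05)&(Q[...,0]>.03)];t=s.mean(0);print("tab",len(s),t,np.degrees(np.arctan2(t[1]+.055,t[0])))
s=Q[(rr<.04)&(Q[...,2]>.042)&(Q[...,2]<.052)];print("bar",rect(s[:,:2]),len(s))
E
```

```text
joints [ 0.08  0.05 -0.45  2.    0.08  0.66 -1.45]
t 17.25 pos [0.4882 0.1137 0.4723] F [ 0.8  0.  -0. ] w 0.0487
shift now-axes m [-0.1097 -0.0275  0.0218] units [-0.914 -0.229  0.181]
turn deg [ 0.06  0.1  13.48] units [0.0005 0.0008 0.1123] after-turn shift units [-0.9429 -0.0095  0.1798]
tab 107 [ 0.04099809 -0.04487241  0.01420611] 13.875752772260364
bar (array([ 0.00256755, -0.0534622 ]), (64.39071655273438, 16.872562408447266), 12.922186851501465) 1840
```

View pics/w13.png

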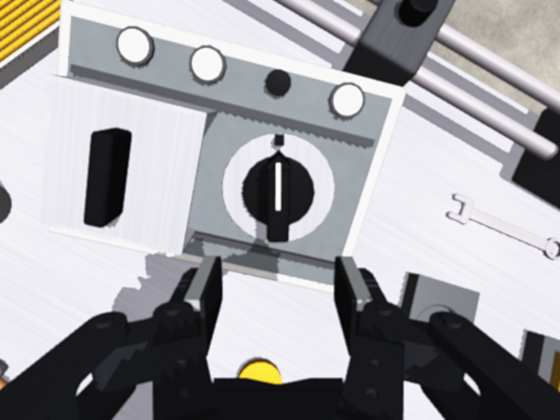

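The nose (278,152) points at the tab (279,139): 12.9° against 13.9°, and it held after release. Next the fin at (108,178).

>>> apply_moves(dp=[[0, 0, 0], [0, 0, 0], [-0.3, 0, 0.05], [-0.34, 0, 0.05], [-0.3, 0, 0.05], [0, 0, 0], [0, 0, 0]], twist=[[0, 0, 0.056], [0, 0, 0.056], [0, 0, 0], [0, 0, 0], [0, 0, 0], [0, 0, 0], [0, 0, 0]], jaw=[110, 110, 110, 110, 110, 110, 110])

```text
clock: 17.95
tcp_pos: [0.4634, 0.2259, 0.4462]
orientation: [-2.226, 1.661, -0.351]
contact_force: [0.5, -0.3, 0.1]
grip_width: 0.0485
```

```bash
python3 look.py w14; python3 - <<'E'
from h import *
R,o=panel()
f=dict(np.load("pics/w14.npz"));M=f["T"]@f["hand_eye"];Q=(cloud(f,M)-o)@R
m=np.zeros(Q.shape[:2],bool);m[:300,180:360]=1
s=Q[m&(Q[...,2]>.08)&(Q[...,2]<.092)];print("fin",rect(s[:,:2]),len(s),np.median(s[:,2]))
s=Q[m&(Q[...,2]>.048)&(Q[...,2]<.06)];print("roof",rect(s[:,:2]),np.median(s[:,2]))
plan(o+R@np.array([0,.058,.232]),ptool(0))
E
```

```text
joints [-0.12  0.11 -0.52  2.    0.31  0.66 -2.12]
fin (array([0.00014159, 0.05730126]), (59.68267059326172, 13.813003540039062), 0.25080692768096924) 2645 0.08494677049361525
roof (array([-0.00047918,  0.05778275]), (104.87104034423828, 101.16691589355469), -0.0303802490234375) 0.053206476296289724
t 18.00 pos [0.4633 0.226  0.4462] F [-1.   0.8 -0.2] w 0.0483
shift now-axes m [ 0.0015 -0.0046  0.062 ] units [ 0.012 -0.038  0.517]
turn deg [ 0.73  0.06 -0.63] units [ 0.0061  0.0005 -0.0052] after-turn shift units [ 0.0123 -0.0313  0.517 ]
```

View pics/w14.png

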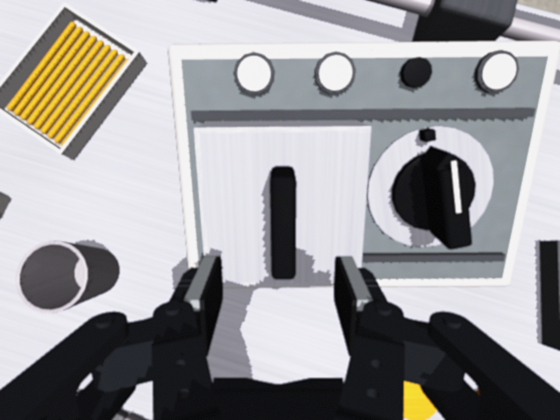

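The fin is at (283,222), measured at (0.000, 0.0575) in the panel frame and square to the jaws. Descending onto it.

>>> apply_moves(dp=[[0.012, -0.03, 0.05], [0, 0, 0.14], [0, 0, 0.14], [0, 0, 0.08], [0, 0, 0]], twist=[[0.006, 0, -0.005], [0, 0, 0], [0, 0, 0], [0, 0, 0], [0, 0, 0]], jaw=[110, 110, 110, 110, 110])

```text
clock: 18.5
tcp_pos: [0.4909, 0.2265, 0.3997]
orientation: [-2.222, 1.65, -0.369]
contact_force: [-1.2, 0.6, -0.5]
grip_width: 0.0487
```

```bash
python3 - <<'E'
from h import *
R,o=panel();plan(o+R@np.array([0,.0575,.231]),ptool(0))
E
```

```text
t 18.50 pos [0.4909 0.2265 0.3997] F [-1.2  0.6 -0.5] w 0.0487
shift now-axes m [-0.0057  0.0007  0.0096] units [-0.047  0.006  0.08 ]
turn deg [-0.08 -0.22 -0.29] units [-0.0007 -0.0018 -0.0024] after-turn shift units [-0.0472  0.0055  0.0804]
```

>>> apply_moves(dp=[[-0.047, 0.005, 0], [0, 0, 0.05], [0, 0, 0.03], [0, 0, 0], [0, 0, 0], [0, 0, 0], [0, 0, 0], [0, 0, 0], [0, 0, 0]], twist=[[0, -0.002, -0.002], [0, 0, 0], [0, 0, 0], [0, 0, 0], [0, 0, 0], [0, 0, 0], [0, 0, 0], [0, 0, 0], [0, 0, 0]], jaw=[110, 110, 110, 150, 190, 220, 255, 255, 255], grip_force=30)

```text
clock: 19.4
tcp_pos: [0.4931, 0.2328, 0.3918]
orientation: [-2.222, 1.643, -0.367]
contact_force: [0.2, 0.8, -1.7]
grip_width: 0.0132
```

```bash
python3 look.py w15; python3 - <<'E'
from h import *
R,o=panel();plan(o+R@np.array([0,-.055,.231]),ptool(0))
E
```

```text
joints [-0.17  0.23 -0.48  2.01  0.46  0.55 -2.24]
t 19.45 pos [0.4931 0.2328 0.3918] F [ 0.7  0.6 -2.3] w 0.0133
shift now-axes m [0.1122 0.0008 0.0007] units [0.935 0.006 0.006]
turn deg [-0.25  0.02 -0.09] units [-0.0021  0.0001 -0.0008] after-turn shift units [0.9352 0.0079 0.0066]
```

View pics/w15.png

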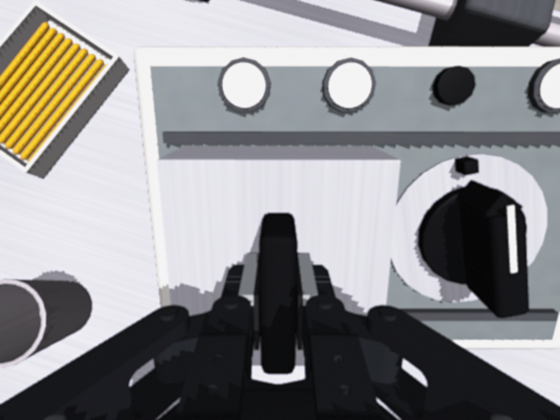

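The fin is gripped (278,290). Sliding along tool +x in small steps.

>>> apply_moves(dp=[[0.08, 0, 0], [0.1, 0, 0], [0.1, 0, 0], [0.1, 0, 0]], twist=[[0, 0, 0], [0, 0, 0], [0, 0, 0], [0, 0, 0]], jaw=[255, 255, 255, 255])

```text
clock: 19.85
tcp_pos: [0.5055, 0.1919, 0.3917]
orientation: [-2.224, 1.634, -0.36]
contact_force: [1.1, 3.5, -2.4]
grip_width: 0.0134
```

```bash
python3 - <<'E'
from h import *
R,o=panel();plan(o+R@np.array([0,-.055,.2305]),ptool(0))
E
```

```text
t 19.85 pos [0.5055 0.1919 0.3917] F [ 1.1  3.5 -2.4] w 0.0134
shift now-axes m [0.0695 0.0009 0.0008] units [0.579 0.007 0.007]
turn deg [-0.3   0.44  0.17] units [-0.0025  0.0036  0.0014] after-turn shift units [0.5791 0.0057 0.0114]
```

Smooth: 3.5 N. Continuing.

>>> apply_moves(dp=[[0.1, 0, 0], [0.1, 0, 0], [0.1, 0, 0], [0.1, 0, 0], [0.08, 0, 0]], twist=[[-0.0025, 0.0036, 0], [0, 0, 0], [0, 0, 0], [0, 0, 0], [0, 0, 0]], jaw=[255, 255, 255, 255, 255])

```text
clock: 20.35
tcp_pos: [0.5227, 0.1367, 0.3919]
orientation: [-2.226, 1.637, -0.36]
contact_force: [-0.2, 3.6, -2.4]
grip_width: 0.0132
```

```bash
python3 - <<'E'
from h import *
R,o=panel();plan(o+R@np.array([0,-.0625,.2305]),ptool(0))
E
```

```text
t 20.35 pos [0.5227 0.1367 0.3919] F [-0.2  3.6 -2.4] w 0.0132
shift now-axes m [0.0192 0.0011 0.0013] units [0.16  0.009 0.011]
turn deg [-0.13  0.33  0.16] units [-0.0011  0.0028  0.0013] after-turn shift units [0.1596 0.0083 0.0119]
```

>>> apply_moves(dp=[[0.06, 0, 0], [0.05, 0, 0], [0.05, 0, 0], [0.04, 0, 0]], twist=[[0, 0, 0], [0, 0, 0], [0, 0, 0], [0, 0, 0]], jaw=[255, 255, 255, 255])

```text
clock: 20.75
tcp_pos: [0.527, 0.1223, 0.3918]
orientation: [-2.229, 1.62, -0.345]
contact_force: [-3.0, 10.8, -1.8]
grip_width: 0.0131
```

```bash
python3 - <<'E'
from h import *
R,o=panel();plan(o+R@np.array([0,-.0625,.2305]),ptool(0))
E
```

```text
t 20.75 pos [0.527  0.1223 0.3918] F [-3.  10.8 -1.8] w 0.0131
shift now-axes m [0.0042 0.0008 0.0013] units [0.035 0.007 0.011]
turn deg [-0.21  1.23  0.58] units [-0.0017  0.0103  0.0048] after-turn shift units [0.0345 0.0066 0.012 ]
```

Force is rising to 11 N, so the stop is near. One more small push, then check.

>>> apply_moves(dp=[[0.04, 0, 0], [0.06, 0, 0], [0.06, 0, 0]], twist=[[0, 0.004, 0.002], [0, 0, 0], [0, 0, 0]], jaw=[255, 255, 255])

```text
clock: 21.05
tcp_pos: [0.5278, 0.1199, 0.3917]
orientation: [-2.235, 1.601, -0.33]
contact_force: [-5.1, 18.4, -3.1]
grip_width: 0.0137
```

```bash
python3 look.py w16; python3 - <<'E'
from h import *
R,o=panel();plan(o+R@np.array([0,-.0625,.2305]),ptool(0))
f=dict(np.load("pics/w16.npz"));T=f["T"];print("grasp pt",psplit(T[:3,3]+.155*T[:3,2]))
E
```

```text
joints [ 0.14  0.23 -0.54  2.02  0.22  0.49 -1.77]
t 21.10 pos [0.5278 0.1198 0.3917] F [-5.4 18.4 -1.7] w 0.0133
shift now-axes m [0.0016 0.0008 0.0012] units [0.013 0.007 0.01 ]
turn deg [-0.26  2.13  1.2 ] units [-0.0022  0.0177  0.01  ] after-turn shift units [0.0128 0.0065 0.0107]
grasp pt [ 0.00147385 -0.05517986  0.07692869]
```

View pics/w16.png

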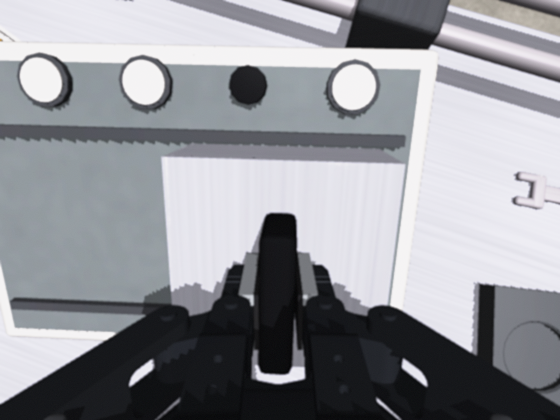

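The grasp point is at y = -0.0552, right over the knob axis, with 18 N against the stop. Releasing and retracting.

>>> apply_moves(dp=[[0, 0, 0], [0, 0, 0], [0, 0, 0], [0, 0, 0], [0, 0, -0.15], [0, 0, -0.35], [0, 0, -0.35], [0, 0, -0.3], [0, 0, 0], [0, 0, 0]], twist=[[0, 0, 0], [0, 0, 0], [0, 0, 0], [0, 0, 0], [0, 0, 0], [0, 0, 0], [0, 0, 0], [0, 0, 0], [0, 0, 0], [0, 0, 0]], jaw=[200, 150, 120, 110, 110, 110, 110, 110, 110, 110])

```text
clock: 22.1
tcp_pos: [0.4723, 0.0927, 0.5212]
orientation: [-2.234, 1.607, -0.334]
contact_force: [-0.1, -0.4, 0.2]
grip_width: 0.0486
```

```bash
python3 look.py w17; python3 - <<'E'
from h import *
from bench import r
R,o=panel()
f=dict(np.load("pics/w17.npz"));M=f["T"]@f["hand_eye"];Q=(cloud(f,M)-o)@R
s=Q[(Q[...,2]>.08)&(Q[...,2]<.092)&(abs(Q[...,0])<.06)&(abs(Q[...,1])<.15)];print("fin",rect(s[:,:2]),len(s))
s=Q[(Q[...,2]>.048)&(Q[...,2]<.06)&(abs(Q[...,0])<.08)&(abs(Q[...,1])<.15)];print("roof",rect(s[:,:2]))
s=Q[(abs(Q[...,2])<.004)&(abs(Q[...,0])<.12)&(abs(Q[...,1])<.15)];print("face",np.percentile(s[:,1],[.1,99.9]),np.median(s[:,2]))
o=r.get_obs();print(o["contact_force"],o["clock"])
f=r.grab_frame("scene");cv2.imwrite("pics/s2.png",f["color"][:,:,::-1])
W=cloud(f);P=W.reshape(-1,3);C=f["color"].reshape(-1,3).astype(int)
m=(C[:,0]-C[:,2]>50)&(P[:,2]>.035)&(P[:,2]<.05)&(np.hypot(P[:,0]-.606,P[:,1]+.296)<.06);print("blank",m.sum(),np.median(P[m,2]),rect(P[m,:2]))
E
```

```text
joints [ 0.3  -0.02 -0.59  1.96 -0.07  0.77 -1.5 ]
fin (array([-0.00021227, -0.05407688]), (59.82637023925781, 14.01944637298584), -0.1986846923828125) 1356
roof (array([-0.00075911, -0.05397675]), (104.76724243164062, 102.23790740966797), -0.22644805908203125)
face [-0.13335412  0.13468229] 0.00017710684440917142
[-0.14696293  0.3773789   0.42596017] 22.15
blank 365 0.043633785494235126 (array([ 0.60570038, -0.29653909]), (94.16976928710938, 50.06101608276367), 13.422833442687988)
```

View pics/w17.png

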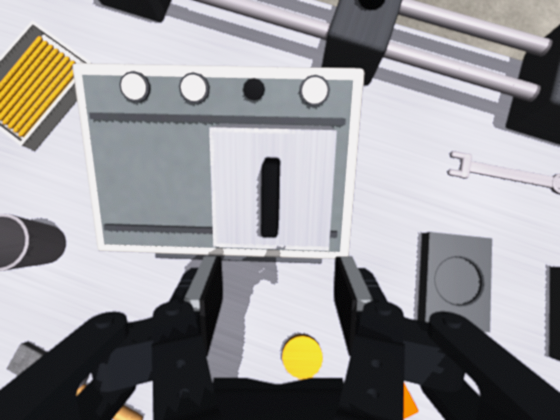

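View pics/s2.png

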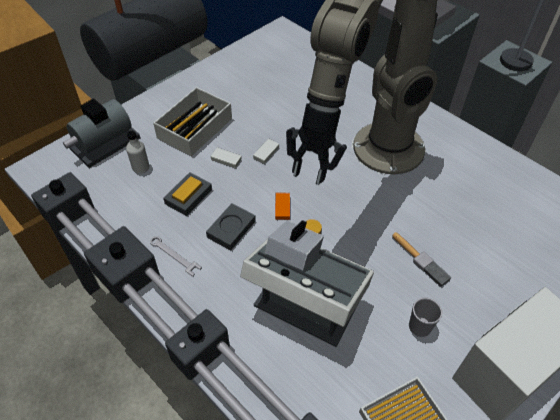

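The fin now reads y = -0.054, centred over the knob at -0.055, but the measured travel from its starting place is only ~112 mm, so the joint value is uncertain. I'll check with an independent push on the fin with closed fingers.

```bash
python3 - <<'E'
from h import *
R,o=panel();plan(o+R@np.array([0,-.010,.26]),ptool(0))
E
```

```text
t 22.20 pos [0.4726 0.0931 0.5204] F [-0.1 -0.2 -0.3] w 0.0484
shift now-axes m [-0.0564 -0.0005  0.116 ] units [-0.47  -0.004  0.967]
turn deg [-0.14  1.92  1.05] units [-0.0012  0.016   0.0087] after-turn shift units [-0.5019  0.0021  0.9506]
```

>>> apply_moves(dp=[[-0.16, 0, 0], [-0.17, 0, 0], [-0.17, 0, 0.1], [0, 0, 0.3], [0, 0, 0.3], [0, 0, 0.2], [0, 0, 0]], twist=[[-0.001, 0.016, 0.0087], [0, 0, 0], [0, 0, 0], [0, 0, 0], [0, 0, 0], [0, 0, 0], [0, 0, 0]], jaw=[255, 255, 255, 255, 255, 255, 255])

```text
clock: 22.9
tcp_pos: [0.4991, 0.166, 0.4114]
orientation: [-2.233, 1.649, -0.352]
contact_force: [0.1, -0.7, -0.1]
grip_width: 0.0
```

```bash
python3 - <<'E'
from h import *
R,o=panel();plan(o+R@np.array([0,-.010,.234]),ptool(0))
E
```

```text
t 22.90 pos [0.4991 0.166  0.4114] F [ 0.1 -0.7 -0.1] w 0.0000
shift now-axes m [ 0.0017 -0.0037  0.0214] units [ 0.014 -0.031  0.178]
turn deg [ 0.63  0.2  -0.06] units [ 0.0052  0.0017 -0.0005] after-turn shift units [ 0.0133 -0.0286  0.1787]
```

>>> apply_moves(dp=[[0, -0.03, 0.06], [0, 0, 0.08], [0, 0, 0.04], [0, 0, 0], [0.08, 0, 0], [0.06, 0, 0]], twist=[[0.005, 0.0017, 0], [0, 0, 0], [0, 0, 0], [0, 0, 0], [0, 0, 0], [0, 0, 0]], jaw=[255, 255, 255, 255, 255, 255])

```text
clock: 23.5
tcp_pos: [0.5154, 0.1547, 0.3922]
orientation: [-2.231, 1.643, -0.359]
contact_force: [0.2, -0.7, -0.5]
grip_width: 0.0001
```

```bash
python3 - <<'E'
from h import *
from bench import r
R,o=panel();plan(o+R@np.array([0,-.035,.234]),ptool(0));T=tcp(r.get_obs());print(psplit(T[:3,3]+.155*T[:3,2]))
E
```

```text
t 23.50 pos [0.5154 0.1547 0.3922] F [ 0.2 -0.7 -0.5] w 0.0001
shift now-axes m [ 0.0111 -0.0004 -0.0011] units [ 0.092 -0.004 -0.009]
turn deg [0.23 0.16 0.1 ] units [0.0019 0.0013 0.0009] after-turn shift units [ 0.0922 -0.0038 -0.0092]
[-0.00107192 -0.02349683  0.07789509]
```

>>> apply_moves(dp=[[0.06, 0, -0.005], [0.06, 0, 0], [0.05, 0, 0], [0.05, 0, 0]], twist=[[0, 0, 0], [0, 0, 0], [0, 0, 0], [0, 0, 0]], jaw=[255, 255, 255, 255])

```text
clock: 23.9
tcp_pos: [0.5185, 0.1409, 0.3935]
orientation: [-2.233, 1.618, -0.339]
contact_force: [-3.7, 14.2, -5.1]
grip_width: -0.0004
```

```bash
python3 - <<'E'
from h import *
from bench import r
R,o=panel();plan(o+R@np.array([0,-.035,.234]),ptool(0));T=tcp(r.get_obs());print(psplit(T[:3,3]+.155*T[:3,2]))
E
```

```text
t 23.90 pos [0.5185 0.1409 0.3935] F [-3.7 14.2 -5.1] w -0.0004
shift now-axes m [-0.0031 -0.0009  0.0007] units [-0.026 -0.007  0.005]
turn deg [-0.03  1.42  0.7 ] units [-0.0003  0.0118  0.0059] after-turn shift units [-0.0259 -0.007   0.0048]
[-0.00077785 -0.03425989  0.07962065]
```

>>> apply_moves(dp=[[0.06, 0, 0], [0.06, 0, 0], [0.06, 0, 0]], twist=[[0, 0.004, 0.002], [0, 0.004, 0.002], [0, 0.004, 0.002]], jaw=[255, 255, 255])

```text
clock: 24.2
tcp_pos: [0.5183, 0.1396, 0.3933]
orientation: [-2.234, 1.606, -0.336]
contact_force: [-5.9, 17.8, -3.6]
grip_width: -0.0002
```

```bash
python3 - <<'E'
from h import *
from bench import r
R,o=panel();plan(o+R@np.array([0,-.035,.234]),ptool(0));T=tcp(r.get_obs());print(psplit(T[:3,3]+.155*T[:3,2]))
E
```

```text
t 24.20 pos [0.5183 0.1396 0.3933] F [-5.9 17.8 -3.6] w -0.0002
shift now-axes m [-0.0043 -0.0016  0.0007] units [-0.036 -0.013  0.006]
turn deg [-0.26  1.81  1.04] units [-0.0022  0.0151  0.0087] after-turn shift units [-0.036  -0.0125  0.005 ]
[-0.00083145 -0.03441133  0.07967468]
```

It is firmly at the stop: 18 N, no movement. Backing off to the left, then lifting clear.

>>> apply_moves(dp=[[-0.1, 0, 0], [-0.1, 0, 0], [0, 0, -0.2], [0, 0, -0.35], [0, 0, -0.35], [0, 0, -0.2], [0, 0, 0], [0, 0, 0]], twist=[[0, 0, 0], [0, 0, 0], [0, 0, 0], [0, 0, 0], [0, 0, 0], [0, 0, 0], [0, 0, 0], [0, 0, 0]], jaw=[255, 255, 255, 255, 255, 255, 255, 255])

```text
clock: 25.0
tcp_pos: [0.4548, 0.1431, 0.5183]
orientation: [-2.237, 1.598, -0.333]
contact_force: [0.3, 0.4, -0.7]
grip_width: 0.0001
```

```bash
python3 look.py w18; python3 - <<'E'
from h import *
from bench import r
R,o=panel()
f=dict(np.load("pics/w18.npz"));M=f["T"]@f["hand_eye"];Q=(cloud(f,M)-o)@R
s=Q[(Q[...,2]>.08)&(Q[...,2]<.092)&(abs(Q[...,0])<.06)&(abs(Q[...,1])<.15)];print("fin",rect(s[:,:2]),len(s))
s=Q[(Q[...,2]>.048)&(Q[...,2]<.06)&(abs(Q[...,0])<.08)&(abs(Q[...,1])<.15)];print("roof",rect(s[:,:2]))
o=r.get_obs();print(o["contact_force"],o["clock"],o["tcp_pos"])
E
```

```text
joints [ 0.35 -0.03 -0.76  1.96 -0.01  0.76 -1.65]
fin (array([-0.00025781, -0.05406714]), (59.64556121826172, 14.205207824707031), -0.2180328369140625) 1438
roof (array([-0.0007017 , -0.05413222]), (104.65487670898438, 102.26741027832031), -0.1276702880859375)
[-0.3396994   0.16966035 -0.17819529] 25.05 [0.4549174  0.14317526 0.51807949]
```

View pics/w18.png

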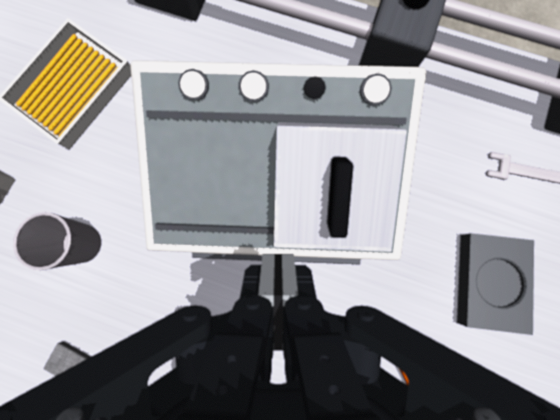

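The cover is at (340,190), over the knob, and the push did not move it. The gripper is clear and touches nothing, so I hand in.

```bash
python3 -c "
from bench import r
print(r.hand_in())"
```

```text
the job is handed in; nothing more can be done
None
```

The stamping job is set up and handed in at about 25 s. The brass blank is in the rectangular die, the knob is at the ring's tab, and the cover is over the knob.

- **Blank:** My close check after letting go showed its top 12 mm above the die, level, and centred to about 1.3 mm. A coarser scene-camera look after the cover move agreed on place, with the top reading about 1 mm higher.
- **Knob:** After release the nose measured 12.9° and the tab 13.9°, so they agree to about 1° (the limit is 5.7°). The tab's measured direction stayed the same within about 1°, so the ring shows no turn. The knob is hidden now, so I could not check it again after the cover moved.
- **Cover:** I slid it until it stopped, with about 18 N against the stop. A second push on the fin, also about 18 N, did not move it.
- **Disagreement on the cover:** I measured only about 112 mm of slide instead of 120 mm. The cover appeared to start about 8 mm from its nominal parked spot. It ends centred over the knob within about 1 mm, which fits full travel, but I could not read the joint value directly.
- **Other things:** I saw none of the bystanders or look-alikes displaced in the pictures, though I did not measure them. The gripper ended clear of everything, with no contact force.

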